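# Set up the rail-mounted inspection camera

### The job

Get the up-looking inspection camera ready: swing its orange clamp lever open, slide the carriage until its white pointer lines up with the red marker (not the blue one), and swing the lever back fully to clamp it there. Then twist the lens's bayonet ring clockwise (seen from above) as far as it goes, so that it clicks locked with its red lug over the green dot and the camera still at the red marker, and let go. Leave the multimeter, flux bottle, screwdriver and parts tray where they are.

Things in the scene. Friction and masses are not known exactly. Their poses are not given: they have to be found in the camera images.
- rail: Fixed rail on the bench: dark base plate 140 x 400 x 12 mm with an aluminium bar 40 mm wide on top, its top at z = 32 mm. Origin: centre of the underside, on the bench. The rail runs along its y axis; its x axis points to the side with the scale and markers. The heights z given in these notes are above the bench.
- carriage (a joint): Position of the carriage along the rail, m, 0 to 0.20, growing towards the rail's +y. The grey carriage (80 mm across the rail, 150 mm along it, top at z = 58 mm, reaching from 45 mm on the -y side to 105 mm on the +y side of the camera axis) carries the camera and the clamp. With the clamp open it slides with about 4 N; clamped, its brake holds against some 30 N; do not force it. It can be slid by gripping the bayonet ring and moving sideways.
- pointer (a point): Tip of the white pointer, 4 mm wide, reaching 52 mm from the rail's middle,, on the carriage's +x side at z = 36 mm, level with the camera axis along the rail. Axes as the rail's.
- mark_red_edge (a point): Target: the top of the edge nearest the rail (1 mm before it) of the red marker's thin upright blade (4 mm thick, its top at z = 42 mm, on a block 20 mm wide along the rail and 16 mm high), fixed on the base plate. The pointer tip is lined up when it is at the same place along the rail; the two points then coincide seen from above. Axes as the rail's.
- mark_blue_edge (a point): The same point of an identical blue marker at the other end of the travel. Not used.
- clamp (a joint): Angle of the clamp lever, rad: 0 = clamped (lever in line with the rail, pointing to its +y), 1.2 = fully open (lever swung counter-clockwise seen from above, across the rail to its -x side). It stays where it is left; turning it takes about 0.1 to 0.2 N m. The brake bites from 0.4 rad down and is firm below 0.1, so swing it fully to 0 to clamp.
- clamp_pivot (a point): Vertical pivot axis of the clamp lever, at z = 72 mm, 75 mm from the camera axis on its +y side, on the carriage. Axes as the rail's.
- clamp_post (a point): The orange upright grip post at the lever's end, 60 mm from the pivot: 14 mm diameter, standing free from z = 77 mm to 118 mm (lever arm below it, 10 mm thick). The point is on its axis at z = 101 mm. Its y axis points along the lever away from the pivot.
- ring (a joint): Angle of the bayonet ring, rad, growing clockwise seen from above: 0 = unlocked stop (lug at the white dot), 1.45 = locked stop (lug at the green dot). It turns lightly to 0.85 rad, then gets stiff (some 0.2 N m) up to 1.17 rad, and from there snaps by itself to the locked stop; let go before that, it springs back to about 0.9.
- ring_center (a point): Centre of the bayonet ring, on its vertical axis, at z = 111 mm. Dark knurled ring, 52 mm outer diameter, 22 mm high (z = 100 to 122 mm), around the camera's black lens barrel (32 mm diameter, which rises to z = 131 mm). Below the ring the camera body is 48 mm wide, with an aluminium collar of 74 mm diameter at z = 74 to 80 mm which bears the white (unlocked) and green (locked) dots. The point's x axis points to the red lug.
- ring_lug (a point): The ring's red lug, 10 mm wide, 14 mm high, reaching to 38 mm from the ring's axis. The point is 33 mm from the axis, at z = 112 mm.
- multimeter: Yellow hand multimeter lying on the bench, 150 x 78 x 38 mm, a bystander. Origin: centre of its underside.
- flux_bottle: White bottle with a red cap, 44 mm diameter, 100 mm high, standing on the bench, a bystander. Origin: centre of its underside.
- screwdriver: Screwdriver with a blue handle, 180 mm long, lying on the bench, a bystander. Origin: middle of its length, on the bench.
- parts_tray: Blue open tray of small parts, 90 x 130 x 28 mm, on the bench, a bystander. Origin: centre of its underside.

How it is judged:
By the outcome, as a careful person would: the job done as asked, in the order asked, and still so for the second after the job is handed in, with the robot touching nothing.
It also fails if it takes over 72 s, if anything falls off the work surface, if the arm or the gripper's body presses on something with over 40 N, if the wrist force passes 120 N, or if a joint passes its speed limit or range.

### The arm

A 6-joint arm with a two-finger parallel gripper is mounted at the origin on the work surface. World frame = base frame: x ahead of the robot, y to its left, z up, the work surface at z = 0. Lengths are in m, angles in rad, forces in N, time in s.
With the tool pointing down it reaches from about 0.3 to 0.775 m from the base axis. Payload 14.6 kg.
Tool frame: the origin (TCP) lies on the centre line of the jaws, within the pads' length; the fingertips stand ctrl.tcp_to_tips ahead of it and the grasp point (between the pads) lies 2 mm behind it (ctrl.tcp_to_tips is the distance from the TCP to the fingertips, in m); z points along the fingers, y is the line along which they close (so a half turn about z gives the same grasp; the last joint's range is limited). The gripper opens to 94 mm and grips with 3 to 60 N. Pads are 16 mm wide; open, the fingers measure 119 mm over their backs; the gripper's body (75 mm by 177 mm) begins 78 mm behind the grasp point.
Start: joints at [-1.309, 0.3, 1.521, -0, 1.321, -0.067], TCP at [0.178, -0.521, 0.222] pointing down, gripper open.
Joint ranges: [-3.03, 3.03], [-0.79, 2.21], [0.23, 2.52], [-1.04, 4.18], [0, 3.07], [-2.55, 2.55]. Speed limits (rad/s): [2.22, 2.22, 2.57, 3.14, 3.14, 3.14].

### API

Orientations are given as [roll, pitch, yaw] about the fixed x, y, z axes, in that order (R = Rz(yaw) Ry(pitch) Rx(roll)).
In Python, from station import telemetry, viewer, hand_in, ctrl gives the robot as it stands.
- The arm moves only by the tool step_arm, never from a script. Its argument "plan" is a list of rows, each an object of numbers: "dx", "dy", "dz": the shift along the tool's x, y, z scaled (see below); "rx", "ry", "rz": the turn, a rotation vector about the tool's x, y, z scaled (see below); "claw": the closure, from 0 (fully open) to 1 (shut). In form: [{"dx": .., "dy": .., "dz": .., "rx": .., "ry": .., "rz": .., "claw": ..}, ...]. A call has 1 to 10 rows; each row shifts and turns the commanded pose from where the row before left it, along the tool's axes as they then stand; what a row does not reach is not made up. The controller multiplies each number of a shift by 0.1 m and each number of a turn by 90 degrees. A row lasts 1/10 s, in which the tool goes at most 50 mm and 8.59 degrees, less where a joint would pass 70% of its speed; a pose out of reach is approached as far as the arm can. A call with a number of a shift or a turn outside -1 to 1 is refused whole. A call with a gripper value outside its range is refused whole. The fingers move at their own pace and stop on an object; "grip_force" is the grip in N (left out, the last holds). Time passes only in rows, so rows that do not move let the fingers close. It gives the time, the measured TCP pose, the force, the opening and the grip force at its end, in the units of the state.
- telemetry.get_obs(): the state, without advancing time (a new reading comes with each control period).
- viewer.camera(name): name is "side" or "top"; returns a dict with "img" (400x640x3 uint8, red, green, blue), "z_map" (400x640 float32, m along the optical axis (not along the pixel's ray), 0 where there is no reading), "fx", "fy", "cx", "cy" (pixels), "R" (3x3) and "t" (3): a world point X has camera coordinates R X + t. Camera axes: x right, y down, z forward; pixel columns grow to the right and rows downward; lengths in m; the calibration is good to about 2 mm. A picture is of the moment at which its call begins.
- hand_in(): hands the job in; it is judged then, once.
Trained networks look in a picture, given as the dict that the camera call returned (one of the last four; its "shot" number tells which), for a name from the list of things; names that differ only in an ending like _2 or _b are one class to them, and where a whole thing is asked for, a point or a joint stands for the part that bears it (a point fixed in the world has none). Each returns a list of dicts, best first, with "score" (0 to 1); they miss things now and then, are a little off and sometimes report something else, mostly with a low value. They report only what shows in the picture. A call takes as long as a camera call.
- viewer.recognise(target, picture): "rect" ([left, top, right, bottom] in pixels, round what is visible of it).
The state is a dict: "time_s": time; "qpos": joint angles; "joint_vel": joint speeds; "tau": joint torques, N m; "ee_pos": TCP position; "eef_rot": TCP orientation; "force": force on the tool from outside, world axes, zero at the start; "moment": the same for the moment, N m; "grip_width": finger opening in m; "grip_force": force on a finger pad.
Only numpy, scipy, OpenCV 4.12 (cv2) and the standard library are available. Lean on these libraries where they do the work, as an engineer would, in place of code of your own. Each camera call takes 0.05 s, during which the arm holds its last target. There are 200 camera calls.

## Working session

There is one attempt and no reset: what is moved stays moved. The work goes in short steps, Python scripts to look and compute and a tool call to move; the robot and the scene stay as the last step left them, time stands still between calls to the robot, and variables do not carry over. Pictures are saved under pics/ and viewed, at most 10 in all, crops included, and the job is handed in when it is done.

Besides the shell and the picture viewer there is one more tool, called by a JSON object that holds its "fn" and its "kwargs", one argument or row to a line. step_arm: Moves the arm, as the interface text tells. Shifts and turns lie within -1 to 1; 1 stands for 0.1 m of shift or 90 degrees of turn. Its arguments: {"type":"object","properties":{"plan":{"type":"array"},"grip_force":{"type":"number"}},"required":["plan"]}

```bash
ls; mkdir -p pics; cat > h.py <<'E'
import numpy as np, cv2
from station import telemetry, viewer, hand_in, ctrl
def shot(n,save=None):
    p=viewer.camera(n)
    if save: cv2.imwrite('pics/'+save,p['img'][:,:,::-1])
    return p
def pix(p,X):
    c=p['R']@np.array(X,float)+p['t']; return np.array([p['fx']*c[0]/c[2]+p['cx'],p['fy']*c[1]/c[2]+p['cy']])
def world(p,u,v,d=None,z=None):
    r=np.array([(u-p['cx'])/p['fx'],(v-p['cy'])/p['fy'],1.])
    R=np.array(p['R']);t=np.array(p['t'])
    if z is not None:
        o=-R.T@t; w=R.T@r; return o+w*(z-o[2])/w[2]
    return R.T@(r*d-t)
E
python3 - <<'E'
from h import *
o=telemetry.get_obs(); print(o['ee_pos'],o['eef_rot'],o['time_s'],ctrl.tcp_to_tips)
for n in('top','side'):
    p=shot(n,n+'0.png'); print(n,-p['R'].T@p['t'],p['R'],p['fx'])
    for k in('rail','carriage','pointer','mark_red_edge','mark_blue_edge','clamp','clamp_pivot','clamp_post','ring','ring_center','ring_lug'):
        print(k,[(np.round(r['rect']).tolist(),round(r['score'],2)) for r in viewer.recognise(k,p)[:2]])
E
```

```text
pics
[ 0.1775085  -0.52030421  0.22187938] [-3.14041963e+00 -7.18470992e-05  3.28738604e-01] 0.0 0.017
top [ 0.39199861 -0.00486557  1.22966527] [[ 0.01983908 -0.99980264 -0.00104053]
 [-0.98375917 -0.01933501 -0.178449  ]
 [ 0.17839366  0.0045639  -0.98394861]] 462.9646699924884
rail [([272.0, 182.0, 425.0, 258.0], 0.65)]
carriage [([312.0, 199.0, 385.0, 238.0], 0.77)]
pointer [([312.0, 200.0, 387.0, 235.0], 0.75), ([331.0, 192.0, 338.0, 196.0], 0.37)]
mark_red_edge [([331.0, 190.0, 336.0, 198.0], 0.51), ([357.0, 202.0, 378.0, 227.0], 0.19)]
mark_blue_edge [([277.0, 182.0, 425.0, 257.0], 0.55), ([389.0, 202.0, 398.0, 202.0], 0.39)]
clamp [([311.0, 206.0, 343.0, 219.0], 0.72), ([312.0, 197.0, 383.0, 237.0], 0.46)]
clamp_pivot [([314.0, 197.0, 385.0, 237.0], 0.71)]
clamp_post [([309.0, 206.0, 341.0, 218.0], 0.56)]
ring [([355.0, 201.0, 378.0, 228.0], 0.71)]
ring_center [([361.0, 202.0, 376.0, 228.0], 0.49)]
ring_lug [([393.0, 204.0, 400.0, 207.0], 0.68), ([359.0, 204.0, 376.0, 228.0], 0.58)]
side [-0.0503762   0.56194831  1.11227384] [[-0.66117146 -0.75010019  0.01421291]
 [-0.59209731  0.51007924 -0.62389097]
 [ 0.46073103 -0.42091433 -0.78138214]] 406.082538835876
rail [([281.0, 167.0, 393.0, 239.0], 0.67)]
carriage [([312.0, 167.0, 365.0, 218.0], 0.96), ([338.0, 170.0, 356.0, 182.0], 0.5)]
pointer [([312.0, 167.0, 364.0, 211.0], 0.84)]
mark_red_edge []
mark_blue_edge [([226.0, 190.0, 241.0, 209.0], 0.18)]
clamp [([313.0, 191.0, 334.0, 201.0], 0.58)]
clamp_pivot [([310.0, 169.0, 363.0, 213.0], 0.73)]
clamp_post [([312.0, 186.0, 332.0, 204.0], 0.47), ([333.0, 171.0, 357.0, 184.0], 0.45)]
ring [([338.0, 169.0, 355.0, 184.0], 0.57)]
ring_center [([338.0, 170.0, 358.0, 183.0], 0.46), ([311.0, 168.0, 362.0, 211.0], 0.23)]
ring_lug [([336.0, 171.0, 358.0, 181.0], 0.45)]
```

```bash
python3 - <<'E'
import cv2
a=cv2.imread('pics/top0.png')[160:280,250:450]; b=cv2.imread('pics/side0.png')[140:260,250:450]
cv2.imwrite('pics/crop0.png',cv2.resize(cv2.vconcat([a[:,:],b]),None,fx=2.5,fy=2.5,interpolation=cv2.INTER_CUBIC))
cv2.imwrite('pics/a.png',cv2.resize(a,None,fx=4,fy=4,interpolation=cv2.INTER_CUBIC))
E
```

```text
(no output)
```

View pics/top0.png

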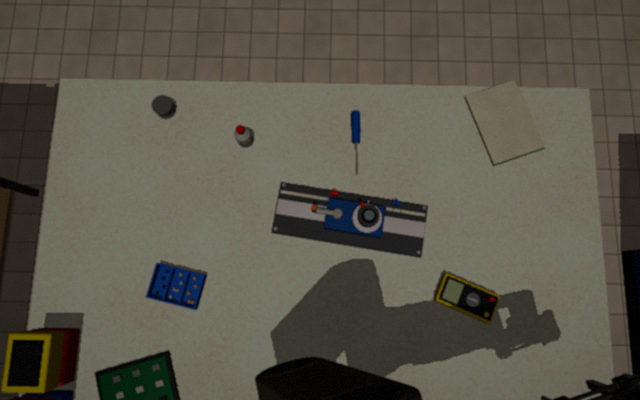

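View pics/crop0.png

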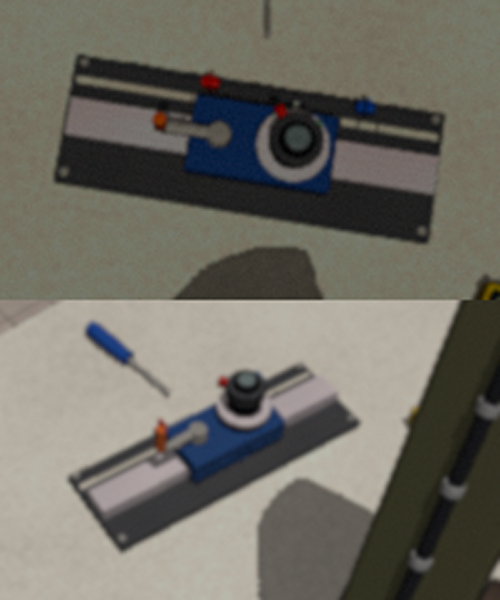

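The top view shows the rail at about (272–427, 182–257). The red marker is at (334,193), the blue at (395,203), the ring at (368,215), the orange post at (314,208), and the lever points to the rail's +y (image left). Next I'll measure precisely with depth and colour.

```bash
cat > m.py <<'E'
from h import *
def cloud(p):
    v,u=np.mgrid[0:400,0:640]; d=p['z_map']
    r=np.stack([(u-p['cx'])/p['fx'],(v-p['cy'])/p['fy'],np.ones_like(d)],-1)*d[...,None]
    return (r-p['t'])@np.array(p['R'])
def blobs(p,lo,hi,box):
    hsv=cv2.cvtColor(p['img'],cv2.COLOR_RGB2HSV)
    m=cv2.inRange(hsv,lo,hi); k=np.zeros_like(m); l,t,r,b=box; k[t:b,l:r]=m[t:b,l:r]
    n,lab,st,c=cv2.connectedComponentsWithStats(k)
    return [(c[i].round(2).tolist(),st[i].tolist()) for i in range(1,n) if st[i][4]>2]
E
python3 - <<'E'
from m import *
for n,box in(('top',(260,170,440,270)),('side',(270,150,410,250))):
    p=shot(n); C=cloud(p)
    M=(p['z_map']>0)
    B=np.zeros_like(M); B[box[1]:box[3],box[0]:box[2]]=1
    print(n,'bench z',np.median(C[B&M][:,2]))
    for nm,zl,zh in(('plate+',.006,.2),('carr',.05,.066),('bar',.026,.04),('ring',.098,.14),('collar',.073,.085)):
        s=B&M&(C[...,2]>zl)&(C[...,2]<zh); P=C[s]
        if len(P)>3: print(nm,len(P),cv2.minAreaRect((P[:,:2]*1000).astype(np.float32)),np.median(P,0).round(4),P[:,2].max())
    for nm,lo,hi in(('red',(0,140,60),(6,255,255)),('red2',(172,140,60),(180,255,255)),('orange',(6,130,60),(20,255,255)),('blue',(105,150,40),(130,255,255)),('green',(40,80,40),(90,255,255))):
        for c,st in blobs(p,lo,hi,box):
            i,j=int(round(c[0])),int(round(c[1])); print(nm,c,st,C[j,i].round(4))
E
```

```text
top bench z 0.0027181122453673965
plate+ 7905 ((561.2573852539062, -71.98422241210938), (263.29339599609375, 457.4602966308594), 1.1312168836593628) [ 0.5522 -0.0747  0.0146] 0.13495527820845177
carr 1033 ((556.48974609375, -84.51168823242188), (150.08126831054688, 80.30717468261719), 81.7979507446289) [ 0.5516 -0.0616  0.0575] 0.06554457951083696
bar 1367 ((571.2407836914062, -77.26748657226562), (390.7269287109375, 106.71489715576172), 81.4892578125) [ 0.5582 -0.0331  0.0316] 0.03938195946606276
ring 429 ((568.6084594726562, -59.78497314453125), (164.6934356689453, 53.8486328125), 74.40185546875) [ 0.5536 -0.1096  0.1216] 0.13495527820845177
collar 426 ((569.1068725585938, -69.37386322021484), (168.09588623046875, 73.08737182617188), 69.60334777832031) [ 0.5565 -0.0883  0.0788] 0.0848851777262543
red [333.43, 192.06] [330, 190, 8, 5, 35] [ 0.6246 -0.0306  0.0401]
red [362.24, 204.06] [361, 202, 4, 5, 17] [ 0.5804 -0.0996  0.1213]
orange [313.6, 207.53] [311, 204, 6, 8, 30] [0.5685 0.0166 0.1199]
blue [344.88, 217.68] [324, 198, 58, 39, 824] [ 0.5544 -0.062   0.0555]
blue [395.52, 2
[... 587 characters left out ...]
.5606 -0.0025  0.0315] 0.03988045273972121
ring 252 ((569.4330444335938, -59.36933898925781), (165.4994354248047, 56.40579605102539), 74.2078628540039) [ 0.5512 -0.1038  0.12  ] 0.13617019524208154
collar 231 ((567.798583984375, -66.89458465576172), (175.57810974121094, 68.09009552001953), 69.27043914794922) [ 0.5545 -0.0893  0.0788] 0.08492833360439207
red [339.0, 172.5] [338, 172, 3, 2, 6] [ 0.5776 -0.0972  0.1191]
orange [313.79, 194.76] [312, 190, 4, 10, 33] [0.566  0.0222 0.1051]
blue [292.55, 156.5] [285, 150, 16, 14, 76] [ 0.8082 -0.0844  0.0249]
blue [340.41, 197.66] [322, 184, 41, 28, 469] [ 0.5274 -0.0589  0.0602]
blue [320.67, 191.07] [318, 189, 7, 5, 15] [ 0.5937 -0.0334  0.0561]
```

```bash
cat > n.py <<'E'
from m import *
def meas(n,box,verbose=1):
    p=shot(n); C=cloud(p); o={}
    B=np.zeros(p['z_map'].shape,bool); B[box[1]:box[3],box[0]:box[2]]=1; B&=p['z_map']>0
    Z=C[...,2]
    # carriage top rect, cleaned by component
    s=(B&(Z>.052)&(Z<.0645)).astype(np.uint8); s=cv2.morphologyEx(s,cv2.MORPH_OPEN,np.ones((2,2),np.uint8))
    r=cv2.minAreaRect((C[s>0][:,:2]*1000).astype(np.float32)); o['carr']=r
    for k,a,b in(('barrel',.127,.14),('ring',.116,.126)):
        P=C[B&(Z>a)&(Z<b)]; P=P[np.abs(P[:,0]-.56)<.08]
        o[k]=(len(P),P.mean(0).round(4),cv2.minEnclosingCircle((P[:,:2]*1000).astype(np.float32)))
    for nm,lo,hi,z in(('red',(0,140,60),(6,255,255),.036),('lug',(0,140,60),(6,255,255),.118),('post',(6,130,60),(20,255,255),.1),('blue',(105,150,40),(130,255,255),.036)):
        for c,st in blobs(p,lo,hi,box):
            if st[4]<60: o[nm+str(c)]=(st[4],world(p,c[0],c[1],z=z).round(4))
    if verbose:
        for k in o: print(n,k,o[k])
    return p,C,o
T=(260,170,440,270); S=(270,150,410,250)
E
python3 - <<'E'
from n import *
p,C,o=meas('top',T); meas('side',S)
# bar top direction
Z=C[...,2]; v,u=np.mgrid[0:400,0:640]
br=p['img'].astype(int).min(-1)
for a in [(280,300),(388,425)]:
    pass
big=cv2.resize(p['img'][185:240,285:405],None,fx=6.6,fy=6.6,interpolation=cv2.INTER_CUBIC)
cv2.imwrite('pics/b.png',cv2.convertScaleAbs(big[:,:,::-1],alpha=1.6))
E
```

```text
top carr ((490.89678955078125, -83.35256958007812), (157.4203338623047, 212.07296752929688), 84.44070434570312)
top barrel (128, array([ 0.5525, -0.1137,  0.1303]), ((551.5117797851562, -111.19325256347656), 18.81222915649414))
top ring (233, array([ 0.5545, -0.1031,  0.1207]), ((559.0927734375, -57.29033279418945), 82.60511779785156))
top red[333.53, 192.11] (36, array([ 0.6251, -0.0321,  0.036 ]))
top red[362.24, 204.06] (17, array([ 0.5948, -0.1076,  0.036 ]))
top lug[333.53, 192.11] (36, array([ 0.6091, -0.0302,  0.118 ]))
top lug[362.24, 204.06] (17, array([ 0.5809, -0.1005,  0.118 ]))
top post[313.62, 207.66] (29, array([0.5725, 0.018 , 0.1   ]))
top blue[395.49, 202.54] (35, array([ 0.6005, -0.1945,  0.036 ]))
top blue[381.91, 209.53] (43, array([ 0.5813, -0.1589,  0.036 ]))
side carr ((297.3564147949219, 239.23028564453125), (152.05589294433594, 936.5570068359375), 37.91487121582031)
side barrel (52, array([ 0.5524, -0.1145,  0.1307]), ((552.0693359375, -115.08927917480469), 17.566190719604492))
side ring (108, array([ 0.5521, -0.0983,  0.1213]), ((561.5775146484375, -57.67585754394531), 83.7500991821289))
side red[339.0, 172.5] (6, array([ 0.6283, -0.1507,  0.036 ]))
side lug[339.0, 172.5] (6, array([ 0.5766, -0.0964,  0.118 ]))
side post[313.79, 194.76] (33, array([0.5703, 0.0193, 0.1   ]))
side blue[320.67, 191.07] (15, array([ 0.6065, -0.0437,  0.036 ]))
```

View pics/b.png

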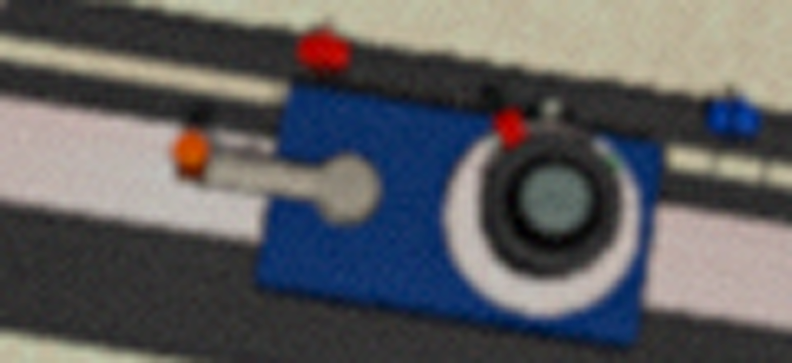

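{"fn": "step_arm", "kwargs": {
  "plan": [
    {"rz": -0.087, "claw": 0.3},
    {"rz": -0.087, "claw": 0.3},
    {"rz": -0.087, "claw": 0.3},
    {"rz": -0.087, "claw": 0.3},
    {"rz": -0.087, "claw": 0.3},
    {"rz": -0.087, "claw": 0.3},
    {"rz": -0.087, "claw": 0.3},
    {"rz": -0.089, "claw": 0.3}
  ],
  "grip_force": 15
}}

```text
$.plan[0]: bad value
```

{"fn": "step_arm", "kwargs": {
  "plan": [
    {"dx": 0.295, "dy": 0.156, "claw": 0.3},
    {"dx": 0.295, "dy": 0.156, "claw": 0.3},
    {"dx": 0.295, "dy": 0.156, "claw": 0.3},
    {"dx": 0.295, "dy": 0.156, "claw": 0.3},
    {"dx": 0.295, "dy": 0.156, "claw": 0.3},
    {"dx": 0.295, "dy": 0.156, "claw": 0.3},
    {"dx": 0.295, "dy": 0.156, "claw": 0.3},
    {"dx": 0.295, "dy": 0.156, "claw": 0.3},
    {"dx": 0.295, "dy": 0.156, "claw": 0.3},
    {"dx": 0.295, "dy": 0.156, "claw": 0.3}
  ]
}}

```text
$.plan[0]: bad value
```

{"fn": "step_arm", "kwargs": {
  "plan": [
    {"dx": 0.295, "dy": 0.156, "claw": 0.3},
    {"dx": 0.295, "dy": 0.156, "claw": 0.3},
    {"dx": 0.295, "dy": 0.156, "claw": 0.3},
    {"dx": 0.295, "dy": 0.156, "claw": 0.3},
    {"dx": 0.295, "dy": 0.156, "claw": 0.3},
    {"dx": 0.295, "dy": 0.156, "claw": 0.3},
    {"dx": 0.295, "dy": 0.156, "claw": 0.3},
    {"dx": 0.295, "dy": 0.156, "claw": 0.3},
    {"claw": 0.3},
    {"claw": 0.3}
  ]
}}

```text
$.plan[0]: bad value
```

{"fn": "step_arm", "kwargs": {
  "plan": [
    {"dx": 0, "dy": 0, "dz": 0, "rx": 0, "ry": 0, "rz": -0.087, "claw": 0.3},
    {"dx": 0, "dy": 0, "dz": 0, "rx": 0, "ry": 0, "rz": -0.087, "claw": 0.3},
    {"dx": 0, "dy": 0, "dz": 0, "rx": 0, "ry": 0, "rz": -0.087, "claw": 0.3},
    {"dx": 0, "dy": 0, "dz": 0, "rx": 0, "ry": 0, "rz": -0.087, "claw": 0.3},
    {"dx": 0, "dy": 0, "dz": 0, "rx": 0, "ry": 0, "rz": -0.087, "claw": 0.3},
    {"dx": 0, "dy": 0, "dz": 0, "rx": 0, "ry": 0, "rz": -0.087, "claw": 0.3},
    {"dx": 0, "dy": 0, "dz": 0, "rx": 0, "ry": 0, "rz": -0.087, "claw": 0.3},
    {"dx": 0, "dy": 0, "dz": 0, "rx": 0, "ry": 0, "rz": -0.089, "claw": 0.3}
  ],
  "grip_force": 15
}}

```text
time_s: 2.2
ee_pos: [0.1776, -0.5205, 0.2224]
eef_rot: [3.142, -0.0, 1.431]
force: [0.2, 0.8, 0.8]
grip_width: 0.066
grip_force: 0.0
```

{"fn": "step_arm", "kwargs": {
  "plan": [
    {"dx": 0.295, "dy": 0.156, "dz": 0, "rx": 0, "ry": 0, "rz": 0, "claw": 0.3},
    {"dx": 0.295, "dy": 0.156, "dz": 0, "rx": 0, "ry": 0, "rz": 0, "claw": 0.3},
    {"dx": 0.295, "dy": 0.156, "dz": 0, "rx": 0, "ry": 0, "rz": 0, "claw": 0.3},
    {"dx": 0.295, "dy": 0.156, "dz": 0, "rx": 0, "ry": 0, "rz": 0, "claw": 0.3},
    {"dx": 0.295, "dy": 0.156, "dz": 0, "rx": 0, "ry": 0, "rz": 0, "claw": 0.3},
    {"dx": 0.295, "dy": 0.156, "dz": 0, "rx": 0, "ry": 0, "rz": 0, "claw": 0.3},
    {"dx": 0.295, "dy": 0.156, "dz": 0, "rx": 0, "ry": 0, "rz": 0, "claw": 0.3},
    {"dx": 0.295, "dy": 0.156, "dz": 0, "rx": 0, "ry": 0, "rz": 0, "claw": 0.3},
    {"dx": 0.295, "dy": 0.156, "dz": 0, "rx": 0, "ry": 0, "rz": 0, "claw": 0.3},
    {"dx": 0.295, "dy": 0.156, "dz": 0, "rx": 0, "ry": 0, "rz": 0, "claw": 0.3}
  ]
}}

```text
time_s: 3.2
ee_pos: [0.3754, -0.2501, 0.2226]
eef_rot: [3.141, 0.0, 1.425]
force: [1.1, 0.1, -0.3]
grip_width: 0.0653
grip_force: 0.0
```

{"fn": "step_arm", "kwargs": {
  "plan": [
    {"dx": 0.295, "dy": 0.156, "dz": 0, "rx": 0, "ry": 0, "rz": 0, "claw": 0.3},
    {"dx": 0.295, "dy": 0.156, "dz": 0, "rx": 0, "ry": 0, "rz": 0, "claw": 0.3},
    {"dx": 0.295, "dy": 0.156, "dz": 0, "rx": 0, "ry": 0, "rz": 0, "claw": 0.3},
    {"dx": 0.295, "dy": 0.156, "dz": 0, "rx": 0, "ry": 0, "rz": 0, "claw": 0.3},
    {"dx": 0.295, "dy": 0.156, "dz": 0, "rx": 0, "ry": 0, "rz": 0, "claw": 0.3},
    {"dx": 0.295, "dy": 0.156, "dz": 0, "rx": 0, "ry": 0, "rz": 0, "claw": 0.3},
    {"dx": 0.295, "dy": 0.156, "dz": 0, "rx": 0, "ry": 0, "rz": 0, "claw": 0.3},
    {"dx": 0.295, "dy": 0.156, "dz": 0, "rx": 0, "ry": 0, "rz": 0, "claw": 0.3},
    {"dx": 0.295, "dy": 0.156, "dz": 0, "rx": 0, "ry": 0, "rz": 0, "claw": 0.3},
    {"dx": 0, "dy": 0, "dz": 0, "rx": 0, "ry": 0, "rz": 0, "claw": 0.3}
  ]
}}

```text
time_s: 4.2
ee_pos: [0.5534, -0.0063, 0.222]
eef_rot: [-3.141, -0.0, 1.428]
force: [0.4, -0.8, -0.1]
grip_width: 0.0656
grip_force: 0.0
```

{"fn": "step_arm", "kwargs": {
  "plan": [
    {"dx": 0.27, "dy": 0.142, "dz": 0, "rx": 0, "ry": 0, "rz": 0, "claw": 0.3},
    {"dx": 0, "dy": 0, "dz": 0.2, "rx": 0, "ry": 0, "rz": 0, "claw": 0.3},
    {"dx": 0, "dy": 0, "dz": 0.3, "rx": 0, "ry": 0, "rz": 0, "claw": 0.3},
    {"dx": 0, "dy": 0, "dz": 0.3, "rx": 0, "ry": 0, "rz": 0, "claw": 0.3},
    {"dx": 0, "dy": 0, "dz": 0.25, "rx": 0, "ry": 0, "rz": 0, "claw": 0.3},
    {"dx": 0, "dy": 0, "dz": 0.14, "rx": 0, "ry": 0, "rz": 0, "claw": 0.3},
    {"dx": 0, "dy": 0, "dz": 0, "rx": 0, "ry": 0, "rz": 0, "claw": 0.3}
  ]
}}

```text
time_s: 4.9
ee_pos: [0.5693, 0.0153, 0.1021]
eef_rot: [-3.139, 0.0, 1.425]
force: [0.0, 0.1, 1.0]
grip_width: 0.0658
grip_force: 0.0
```

```bash
python3 - <<'E'
from n import *
o=telemetry.get_obs(); print(o['ee_pos'],o['eef_rot'])
a=shot('top'); b=shot('side')
o=telemetry.get_obs(); print(o['ee_pos'],o['eef_rot'])
x=a['img'][165:265,285:405]; y=b['img'][150:250,280:400]
cv2.imwrite('pics/c.png',cv2.convertScaleAbs(cv2.resize(cv2.hconcat([x,y]),None,fx=3.3,fy=3.3,interpolation=cv2.INTER_CUBIC)[:,:,::-1],alpha=1.5))
E
```

```text
[0.56931434 0.01530777 0.10208818] [-3.13888836e+00  3.52175709e-04  1.42485153e+00]
[0.57053982 0.01543668 0.1044731 ] [ 3.14049582e+00 -9.45939940e-05  1.42498568e+00]
```

View pics/c.png

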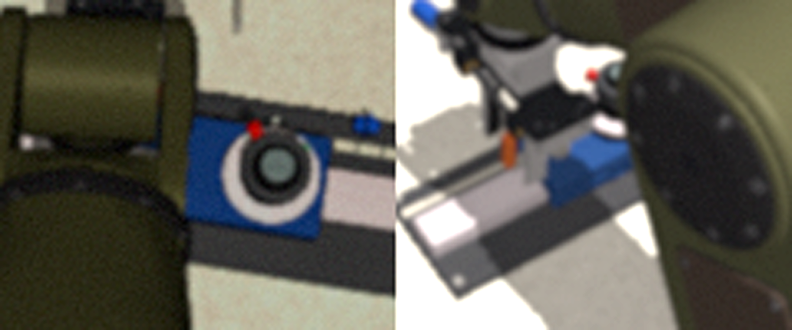

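The side crop shows the orange post between the two fingers, at (510,150). The top view is blocked by the arm. Closing on the post.

{"fn": "step_arm", "kwargs": {
  "plan": [
    {"dx": 0.03, "dy": 0, "dz": 0, "rx": 0, "ry": 0, "rz": 0, "claw": 0.8},
    {"dx": 0, "dy": 0, "dz": 0, "rx": 0, "ry": 0, "rz": 0, "claw": 1},
    {"dx": 0, "dy": 0, "dz": 0, "rx": 0, "ry": 0, "rz": 0, "claw": 1},
    {"dx": 0, "dy": 0, "dz": 0, "rx": 0, "ry": 0, "rz": 0, "claw": 1},
    {"dx": 0, "dy": 0, "dz": 0, "rx": 0, "ry": 0, "rz": 0, "claw": 1},
    {"dx": 0, "dy": 0, "dz": 0, "rx": 0, "ry": 0, "rz": 0, "claw": 1}
  ],
  "grip_force": 15
}}

```text
time_s: 5.6
ee_pos: [0.5706, 0.0186, 0.1035]
eef_rot: [3.142, 0.0, 1.425]
force: [-0.0, -0.3, -0.1]
grip_width: 0.0214
grip_force: 0.0
```

```bash
python3 - <<'E'
from h import *
o=telemetry.get_obs(); print(o)
E
```

```text
{'time_s': 5.6, 'qpos': array([-3.15205008e-02,  4.68238391e-01,  1.58173669e+00, -2.40886190e-06,
        1.09160960e+00,  1.14140634e-01]), 'joint_vel': array([ 4.31633798e-04,  2.72202564e-04, -4.93054378e-05,  5.08016808e-04,
       -1.64037402e-03, -1.50783498e-03]), 'tau': array([ 1.69225299e-02, -5.89120460e+01, -3.15609276e+01,  6.74844556e-02,
        9.53725947e-03, -4.29886941e-04]), 'ee_pos': array([0.57056313, 0.01862725, 0.10349238]), 'eef_rot': array([3.14158449e+00, 1.21574963e-06, 1.42513630e+00]), 'force': array([-0.03002876, -0.26188673, -0.09479859]), 'moment': array([-0.02848629, -0.05030511,  0.08690714]), 'grip_force': 0.0, 'grip_width': 0.021381602958755755}
```

{"fn": "step_arm", "kwargs": {
  "plan": [
    {"dx": 0, "dy": 0, "dz": 0, "rx": 0, "ry": 0, "rz": 0, "claw": 1},
    {"dx": 0, "dy": 0, "dz": 0, "rx": 0, "ry": 0, "rz": 0, "claw": 1},
    {"dx": 0, "dy": 0, "dz": 0, "rx": 0, "ry": 0, "rz": 0, "claw": 1}
  ]
}}

```text
time_s: 5.9
ee_pos: [0.5706, 0.0187, 0.1034]
eef_rot: [-3.142, -0.0, 1.425]
force: [0.1, 0.6, 0.9]
grip_width: 0.014
grip_force: 15.0
```

{"fn": "step_arm", "kwargs": {
  "plan": [
    {"dx": -0.001, "dy": -0.0354, "dz": 0, "rx": 0, "ry": 0, "rz": -0.0376, "claw": 1},
    {"dx": -0.001, "dy": -0.0354, "dz": 0, "rx": 0, "ry": 0, "rz": -0.0376, "claw": 1},
    {"dx": -0.001, "dy": -0.0354, "dz": 0, "rx": 0, "ry": 0, "rz": -0.0376, "claw": 1},
    {"dx": -0.001, "dy": -0.0354, "dz": 0, "rx": 0, "ry": 0, "rz": -0.0376, "claw": 1}
  ]
}}

```text
time_s: 6.3
ee_pos: [0.5564, 0.0185, 0.1034]
eef_rot: [3.141, 0.001, 1.664]
force: [1.4, -5.9, -1.4]
grip_width: 0.0137
grip_force: 15.0
```

{"fn": "step_arm", "kwargs": {
  "plan": [
    {"dx": -0.001, "dy": -0.0354, "dz": 0, "rx": 0, "ry": 0, "rz": -0.0376, "claw": 1},
    {"dx": -0.001, "dy": -0.0354, "dz": 0, "rx": 0, "ry": 0, "rz": -0.0376, "claw": 1},
    {"dx": -0.001, "dy": -0.0354, "dz": 0, "rx": 0, "ry": 0, "rz": -0.0376, "claw": 1},
    {"dx": -0.001, "dy": -0.0354, "dz": 0, "rx": 0, "ry": 0, "rz": -0.0376, "claw": 1},
    {"dx": -0.001, "dy": -0.0354, "dz": 0, "rx": 0, "ry": 0, "rz": -0.0376, "claw": 1},
    {"dx": -0.001, "dy": -0.0354, "dz": 0, "rx": 0, "ry": 0, "rz": -0.0376, "claw": 1},
    {"dx": -0.001, "dy": -0.0354, "dz": 0, "rx": 0, "ry": 0, "rz": -0.0376, "claw": 1},
    {"dx": -0.001, "dy": -0.0354, "dz": 0, "rx": 0, "ry": 0, "rz": -0.0376, "claw": 1}
  ]
}}

```text
time_s: 7.1
ee_pos: [0.5302, 0.0094, 0.1034]
eef_rot: [3.141, 0.002, 2.136]
force: [5.2, -4.7, -5.0]
grip_width: 0.0136
grip_force: 15.0
```

{"fn": "step_arm", "kwargs": {
  "plan": [
    {"dx": -0.001, "dy": -0.0354, "dz": 0, "rx": 0, "ry": 0, "rz": -0.0376, "claw": 1},
    {"dx": -0.001, "dy": -0.0354, "dz": 0, "rx": 0, "ry": 0, "rz": -0.0376, "claw": 1},
    {"dx": -0.001, "dy": -0.0354, "dz": 0, "rx": 0, "ry": 0, "rz": -0.0376, "claw": 1},
    {"dx": -0.001, "dy": -0.0354, "dz": 0, "rx": 0, "ry": 0, "rz": -0.0376, "claw": 1},
    {"dx": -0.001, "dy": -0.0354, "dz": 0, "rx": 0, "ry": 0, "rz": -0.0376, "claw": 1},
    {"dx": -0.001, "dy": -0.0354, "dz": 0, "rx": 0, "ry": 0, "rz": -0.0376, "claw": 1},
    {"dx": -0.001, "dy": -0.0354, "dz": 0, "rx": 0, "ry": 0, "rz": -0.0376, "claw": 1},
    {"dx": -0.001, "dy": -0.0354, "dz": 0, "rx": 0, "ry": 0, "rz": -0.0376, "claw": 1},
    {"dx": 0, "dy": 0, "dz": 0, "rx": 0, "ry": 0, "rz": 0, "claw": 1}
  ]
}}

```text
time_s: 8.0
ee_pos: [0.5118, -0.0106, 0.1036]
eef_rot: [3.14, 0.004, 2.608]
force: [14.3, -3.1, -11.4]
grip_width: 0.0136
grip_force: 15.0
```

{"fn": "step_arm", "kwargs": {
  "plan": [
    {"dx": 0, "dy": 0, "dz": 0, "rx": 0, "ry": 0, "rz": 0, "claw": 0.6},
    {"dx": 0, "dy": 0, "dz": 0, "rx": 0, "ry": 0, "rz": 0, "claw": 0.6},
    {"dx": 0, "dy": 0, "dz": 0, "rx": 0, "ry": 0, "rz": 0, "claw": 0.6},
    {"dx": 0, "dy": 0, "dz": -0.3, "rx": 0, "ry": 0, "rz": 0, "claw": 0.3},
    {"dx": 0, "dy": 0, "dz": -0.4, "rx": 0, "ry": 0, "rz": 0, "claw": 0},
    {"dx": 0, "dy": 0, "dz": -0.4, "rx": 0, "ry": 0, "rz": 0, "claw": 0},
    {"dx": 0, "dy": 0, "dz": 0, "rx": 0, "ry": 0, "rz": 0, "claw": 0}
  ]
}}

```text
time_s: 8.7
ee_pos: [0.5119, -0.01, 0.2186]
eef_rot: [3.138, 0.007, 2.607]
force: [0.1, 0.7, -0.4]
grip_width: 0.0665
grip_force: 0.0
```

```bash
python3 - <<'E'
from n import *
o=telemetry.get_obs(); print(o['ee_pos'],o['eef_rot'],o['qpos'])
for n,b in(('top',T),('side',S)):
    try: meas(n,b)
    except Exception as e: print(n,e)
E
```

```text
[ 0.51189232 -0.01004571  0.2185739 ] [3.13806703 0.00728412 2.60658775] [-9.11968386e-02  2.13964140e-01  1.63814589e+00  5.88940091e-05
  1.28139034e+00 -1.12701769e+00]
top carr ((549.1749267578125, -152.13018798828125), (29.197755813598633, 84.9435043334961), 79.54825592041016)
top barrel (126, array([ 0.5522, -0.1137,  0.1305]), ((552.7085571289062, -113.21266174316406), 15.62674331665039))
top ring (135, array([ 0.5516, -0.1223,  0.1215]), ((552.6472778320312, -114.69966125488281), 25.949857711791992))
top blue[395.59, 202.62] (37, array([ 0.6003, -0.1947,  0.036 ]))
top blue[381.5, 209.5] (42, array([ 0.5814, -0.1578,  0.036 ]))
side carr ((298.43292236328125, 239.85134887695312), (153.97535705566406, 936.9892578125), 37.94801712036133)
side barrel (15, array([ 0.5556, -0.1114,  0.1302]), ((552.9969482421875, -115.23193359375), 15.456902503967285))
side ring (88, array([ 0.5485, -0.098 ,  0.1206]), ((532.7884521484375, -72.09999084472656), 72.57046508789062))
side red[339.0, 172.5] (6, array([ 0.6283, -0.1507,  0.036 ]))
side red[312.86, 192.43] (7, array([ 0.6194, -0.0193,  0.036 ]))
side lug[339.0, 172.5] (6, array([ 0.5766, -0.0964,  0.118 ]))
side lug[312.86, 192.43] (7, array([0.5684, 0.025 , 0.118 ]))
side post[321.0, 158.0] (3, array([ 0.6782, -0.1073,  0.1   ]))
side post[332.78, 201.59] (32, array([ 0.5098, -0.008 ,  0.1   ]))
```

{"fn": "step_arm", "kwargs": {
  "plan": [
    {"dx": 0, "dy": 0, "dz": 0, "rx": 0, "ry": 0, "rz": 0.091, "claw": 0},
    {"dx": 0, "dy": 0, "dz": 0, "rx": 0, "ry": 0, "rz": 0.091, "claw": 0},
    {"dx": 0, "dy": 0, "dz": 0, "rx": 0, "ry": 0, "rz": 0.091, "claw": 0},
    {"dx": 0, "dy": 0, "dz": 0, "rx": 0, "ry": 0, "rz": 0.091, "claw": 0},
    {"dx": 0, "dy": 0, "dz": 0, "rx": 0, "ry": 0, "rz": 0.091, "claw": 0},
    {"dx": 0, "dy": 0, "dz": 0, "rx": 0, "ry": 0, "rz": 0.091, "claw": 0},
    {"dx": 0, "dy": 0, "dz": 0, "rx": 0, "ry": 0, "rz": 0.091, "claw": 0},
    {"dx": 0, "dy": 0, "dz": 0, "rx": 0, "ry": 0, "rz": 0.091, "claw": 0},
    {"dx": 0, "dy": 0, "dz": 0, "rx": 0, "ry": 0, "rz": 0.091, "claw": 0},
    {"dx": 0, "dy": 0, "dz": 0, "rx": 0, "ry": 0, "rz": 0.091, "claw": 0}
  ]
}}

```text
time_s: 9.8
ee_pos: [0.5096, -0.0099, 0.2116]
eef_rot: [-3.139, 0.001, 1.171]
force: [-0.4, -0.7, -0.4]
grip_width: 0.0939
grip_force: 0.0
```

{"fn": "step_arm", "kwargs": {
  "plan": [
    {"dx": 0, "dy": 0, "dz": 0, "rx": 0, "ry": 0, "rz": 0.091, "claw": 0},
    {"dx": 0, "dy": 0, "dz": 0, "rx": 0, "ry": 0, "rz": 0.091, "claw": 0},
    {"dx": 0, "dy": 0, "dz": 0, "rx": 0, "ry": 0, "rz": 0.091, "claw": 0},
    {"dx": 0, "dy": 0, "dz": 0, "rx": 0.0034, "ry": -0.0037, "rz": 0, "claw": 0},
    {"dx": -0.138, "dy": 0.346, "dz": 0, "rx": 0, "ry": 0, "rz": 0, "claw": 0},
    {"dx": -0.138, "dy": 0.346, "dz": 0, "rx": 0, "ry": 0, "rz": 0, "claw": 0},
    {"dx": -0.138, "dy": 0.346, "dz": 0, "rx": 0, "ry": 0, "rz": 0, "claw": 0},
    {"dx": 0, "dy": 0, "dz": 0, "rx": 0, "ry": 0, "rz": 0, "claw": 0},
    {"dx": 0, "dy": 0, "dz": 0, "rx": 0, "ry": 0, "rz": 0, "claw": 0}
  ]
}}

```text
time_s: 10.7
ee_pos: [0.5501, -0.1145, 0.2118]
eef_rot: [-3.134, 0.007, 0.75]
force: [-0.2, 0.8, 0.6]
grip_width: 0.094
grip_force: 0.0
```

```bash
cat > s.py <<'E'
from h import *
import time
P=[];A=[]
o=telemetry.get_obs(); print(o['ee_pos'].round(4),o['eef_rot'].round(4),o['qpos'].round(3),o['force'].round(1),o['moment'].round(2))
E
python3 s.py
```

```text
[ 0.5501 -0.1145  0.2118] [-3.1341  0.007   0.7504] [-0.269  0.341  1.493 -0.002  1.318  0.552] [-0.2  0.8  0.6] [-0.03 -0.01 -0.01]
```

{"fn": "step_arm", "kwargs": {
  "plan": [
    {"dx": 0, "dy": 0, "dz": 0, "rx": -0.0034, "ry": 0.0037, "rz": 0, "claw": 0},
    {"dx": 0.02, "dy": 0.014, "dz": 0.2, "rx": 0, "ry": 0, "rz": 0, "claw": 0},
    {"dx": 0, "dy": 0, "dz": 0.2, "rx": 0, "ry": 0, "rz": 0, "claw": 0},
    {"dx": 0, "dy": 0, "dz": 0.2, "rx": 0, "ry": 0, "rz": 0, "claw": 0},
    {"dx": 0, "dy": 0, "dz": 0.2, "rx": 0, "ry": 0, "rz": 0, "claw": 0},
    {"dx": 0, "dy": 0, "dz": 0.12, "rx": 0, "ry": 0, "rz": 0, "claw": 0},
    {"dx": 0, "dy": 0, "dz": 0, "rx": 0, "ry": 0, "rz": 0, "claw": 0},
    {"dx": 0, "dy": 0, "dz": 0, "rx": 0, "ry": 0, "rz": 0, "claw": 0}
  ]
}}

```text
time_s: 11.5
ee_pos: [0.5532, -0.1136, 0.1219]
eef_rot: [3.141, -0.0, 0.749]
force: [0.3, -0.3, 0.1]
grip_width: 0.0939
grip_force: 0.0
```

```bash
python3 s.py
```

```text
[ 0.5532 -0.1136  0.1219] [ 3.1409e+00 -5.0000e-04  7.4920e-01] [-0.267  0.432  1.587  0.     1.122  0.554] [ 0.3 -0.3  0.1] [ 0.   -0.04 -0.01]
```

{"fn": "step_arm", "kwargs": {
  "plan": [
    {"dx": 0, "dy": 0, "dz": 0.01, "rx": 0, "ry": 0, "rz": 0, "claw": 1},
    {"dx": 0, "dy": 0, "dz": 0, "rx": 0, "ry": 0, "rz": 0, "claw": 1},
    {"dx": 0, "dy": 0, "dz": 0, "rx": 0, "ry": 0, "rz": 0, "claw": 1},
    {"dx": 0, "dy": 0, "dz": 0, "rx": 0, "ry": 0, "rz": 0, "claw": 1},
    {"dx": 0, "dy": 0, "dz": 0, "rx": 0, "ry": 0, "rz": 0, "claw": 1},
    {"dx": 0, "dy": 0, "dz": 0, "rx": 0, "ry": 0, "rz": 0, "claw": 1},
    {"dx": 0, "dy": 0, "dz": 0, "rx": 0, "ry": 0, "rz": 0, "claw": 1},
    {"dx": 0, "dy": 0, "dz": 0, "rx": 0, "ry": 0, "rz": 0, "claw": 1}
  ],
  "grip_force": 20
}}

```text
time_s: 12.3
ee_pos: [0.5534, -0.1142, 0.1203]
eef_rot: [3.14, -0.001, 0.748]
force: [4.9, -2.4, -1.8]
grip_width: 0.0505
grip_force: 19.9
```

```bash
python3 s.py
```

```text
[ 0.5534 -0.1142  0.1203] [ 3.1403e+00 -6.0000e-04  7.4810e-01] [-0.268  0.435  1.587 -0.     1.118  0.555] [ 4.9 -2.4 -1.8] [-0.45 -0.87 -0.  ]
```

{"fn": "step_arm", "kwargs": {
  "plan": [
    {"dx": 0.0624, "dy": -0.05, "dz": 0, "rx": 0, "ry": 0, "rz": 0, "claw": 1},
    {"dx": 0.0624, "dy": -0.05, "dz": 0, "rx": 0, "ry": 0, "rz": 0, "claw": 1},
    {"dx": 0.0624, "dy": -0.05, "dz": 0, "rx": 0, "ry": 0, "rz": 0, "claw": 1},
    {"dx": 0.0624, "dy": -0.05, "dz": 0, "rx": 0, "ry": 0, "rz": 0, "claw": 1},
    {"dx": 0.0624, "dy": -0.05, "dz": 0, "rx": 0, "ry": 0, "rz": 0, "claw": 1}
  ]
}}

```text
time_s: 12.8
ee_pos: [0.5592, -0.0747, 0.1203]
eef_rot: [3.14, -0.0, 0.748]
force: [2.7, -5.0, -0.3]
grip_width: 0.0505
grip_force: 19.9
```

```bash
python3 s.py
```

```text
[ 0.5592 -0.0747  0.1203] [ 3.1402 -0.      0.7479] [-1.970e-01  4.330e-01  1.590e+00 -1.000e-03  1.117e+00  6.260e-01] [ 2.7 -5.  -0.3] [-0.92 -0.6   0.02]
```

{"fn": "step_arm", "kwargs": {
  "plan": [
    {"dx": 0.0624, "dy": -0.05, "dz": 0, "rx": 0, "ry": 0, "rz": 0, "claw": 1},
    {"dx": 0.0624, "dy": -0.05, "dz": 0, "rx": 0, "ry": 0, "rz": 0, "claw": 1},
    {"dx": 0.0624, "dy": -0.05, "dz": 0, "rx": 0, "ry": 0, "rz": 0, "claw": 1},
    {"dx": 0.0624, "dy": -0.05, "dz": 0, "rx": 0, "ry": 0, "rz": 0, "claw": 1},
    {"dx": 0.0624, "dy": -0.05, "dz": 0, "rx": 0, "ry": 0, "rz": 0, "claw": 1},
    {"dx": 0.0452, "dy": -0.0363, "dz": 0, "rx": 0, "ry": 0, "rz": 0, "claw": 1},
    {"dx": 0.0452, "dy": -0.0363, "dz": 0, "rx": 0, "ry": 0, "rz": 0, "claw": 1},
    {"dx": 0, "dy": 0, "dz": 0, "rx": 0, "ry": 0, "rz": 0, "claw": 1},
    {"dx": 0, "dy": 0, "dz": 0, "rx": 0, "ry": 0, "rz": 0, "claw": 1}
  ]
}}

```text
time_s: 13.7
ee_pos: [0.5666, -0.0229, 0.1203]
eef_rot: [-3.141, -0.001, 0.748]
force: [3.9, 2.8, 0.3]
grip_width: 0.0508
grip_force: 19.9
```

```bash
python3 s.py
```

```text
[ 0.5666 -0.0229  0.1203] [-3.1415e+00 -1.3000e-03  7.4830e-01] [-1.050e-01  4.390e-01  1.581e+00  1.000e-03  1.121e+00  7.160e-01] [3.9 2.8 0.3] [ 0.77 -0.79 -0.03]
```

{"fn": "step_arm", "kwargs": {
  "plan": [
    {"dx": 0, "dy": 0, "dz": 0, "rx": 0, "ry": 0, "rz": 0, "claw": 0},
    {"dx": 0, "dy": 0, "dz": 0, "rx": 0, "ry": 0, "rz": 0, "claw": 0},
    {"dx": 0, "dy": 0, "dz": 0, "rx": 0, "ry": 0, "rz": 0, "claw": 0},
    {"dx": 0, "dy": 0, "dz": 0, "rx": 0, "ry": 0, "rz": 0, "claw": 0},
    {"dx": 0, "dy": 0, "dz": 0, "rx": 0, "ry": 0, "rz": 0, "claw": 0},
    {"dx": 0, "dy": 0, "dz": -0.3, "rx": 0, "ry": 0, "rz": 0, "claw": 0},
    {"dx": 0, "dy": 0, "dz": -0.4, "rx": 0, "ry": 0, "rz": 0, "claw": 0},
    {"dx": 0, "dy": 0, "dz": -0.3, "rx": 0, "ry": 0, "rz": 0, "claw": 0}
  ]
}}

```text
time_s: 14.5
ee_pos: [0.5665, -0.0234, 0.2223]
eef_rot: [3.141, -0.001, 0.748]
force: [0.4, -0.7, -0.1]
grip_width: 0.0936
grip_force: 0.0
```

{"fn": "step_arm", "kwargs": {
  "plan": [
    {"dx": -0.405, "dy": 0.109, "dz": 0, "rx": 0, "ry": 0, "rz": 0, "claw": 0.3},
    {"dx": -0.405, "dy": 0.109, "dz": 0, "rx": 0, "ry": 0, "rz": 0, "claw": 0.3},
    {"dx": -0.405, "dy": 0.109, "dz": 0, "rx": 0, "ry": 0, "rz": 0, "claw": 0.3},
    {"dx": -0.405, "dy": 0.109, "dz": 0, "rx": 0, "ry": 0, "rz": 0, "claw": 0.3},
    {"dx": -0.405, "dy": 0.109, "dz": 0, "rx": 0, "ry": 0, "rz": 0, "claw": 0.3},
    {"dx": -0.405, "dy": 0.109, "dz": 0, "rx": 0, "ry": 0, "rz": 0, "claw": 0.3},
    {"dx": -0.405, "dy": 0.109, "dz": 0, "rx": 0, "ry": 0, "rz": 0, "claw": 0.3},
    {"dx": -0.405, "dy": 0.109, "dz": 0, "rx": 0, "ry": 0, "rz": 0, "claw": 0.3},
    {"dx": -0.405, "dy": 0.109, "dz": 0, "rx": 0, "ry": 0, "rz": 0, "claw": 0.3}
  ]
}}

```text
time_s: 15.4
ee_pos: [0.3647, -0.3445, 0.2203]
eef_rot: [3.141, 0.0, 0.748]
force: [0.0, 0.2, 0.2]
grip_width: 0.0656
grip_force: 0.0
```

```bash
python3 s.py; python3 - <<'E'
from n import *
I=[]
for k in range(4): p=shot('top'); I.append(p['img'].astype(np.float32))
a=np.mean(I,0).clip(0,255).astype(np.uint8); np.save('a1.npy',a)
p,C,o=meas('top',T); meas('side',S)
cv2.imwrite('pics/d.png',cv2.convertScaleAbs(cv2.resize(a[180:225,295:375],None,fx=10,fy=10,interpolation=cv2.INTER_CUBIC)[:,:,::-1],alpha=1.8))
E
```

```text
[ 0.3647 -0.3445  0.2203] [3.1414 0.     0.7482] [-0.83   0.194  1.658 -0.     1.289 -0.007] [0.  0.2 0.2] [-0.05 -0.06 -0.05]
top carr ((505.86163330078125, 15.096450805664062), (150.19497680664062, 219.2657928466797), 81.45491790771484)
top barrel (118, array([ 0.5659, -0.0211,  0.1303]), ((565.0067138671875, -24.542823791503906), 19.313495635986328))
top ring (224, array([ 0.5636, -0.0109,  0.121 ]), ((546.5839233398438, 20.771286010742188), 71.92499542236328))
top red[333.53, 192.11] (36, array([ 0.6251, -0.0321,  0.036 ]))
top red[324.35, 197.47] (17, array([ 0.6103, -0.0082,  0.036 ]))
top lug[333.53, 192.11] (36, array([ 0.6091, -0.0302,  0.118 ]))
top lug[324.35, 197.47] (17, array([ 0.5953, -0.008 ,  0.118 ]))
top post[286.58, 225.42] (33, array([0.5271, 0.0833, 0.1   ]))
top blue[395.46, 202.68] (37, array([ 0.6002, -0.1944,  0.036 ]))
side carr ((302.7156677246094, 294.27874755859375), (160.0360870361328, 871.591552734375), 42.430809020996094)
side barrel (56, array([ 0.5658, -0.0215,  0.1306]), ((566.2208251953125, -21.96335792541504), 15.776233673095703))
side ring (120, array([ 0.561 , -0.0088,  0.1207]), ((545.7301635742188, 20.709636688232422), 71.85670471191406))
side red[315.0, 183.5] (6, array([ 0.6451, -0.0514,  0.036 ]))
side lug[315.0, 183.5] (6, array([ 0.5922, -0.0047,  0.118 ]))
side post[307.93, 213.9] (29, array([0.5244, 0.0831, 0.1   ]))
side blue[353.18, 173.45] (11, array([ 0.5919, -0.186 ,  0.036 ]))
```

View pics/d.png

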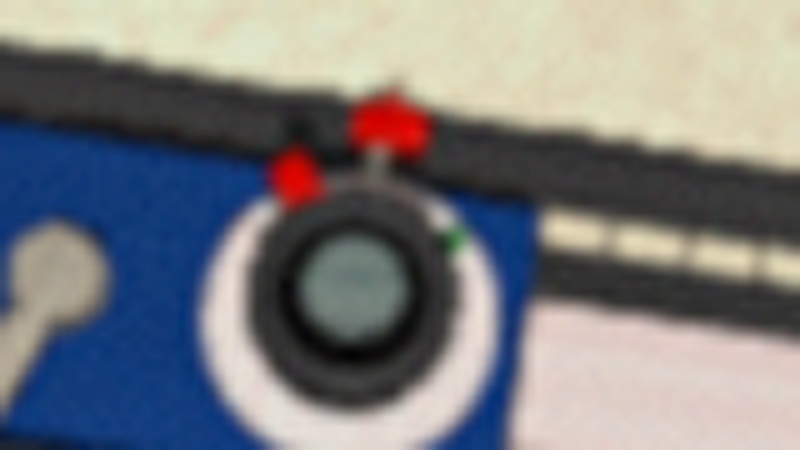

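The pointer is at crop (378,155) and the red marker at (391,127). The lever is open, and the carriage looks about 1–2 mm too far towards +y. Measuring sub-pixel now.

```bash
python3 - <<'E'
from n import *
I=[]
for k in range(8): p=shot('top'); I.append(p['img'].astype(float))
a=np.mean(I,0); np.set_printoptions(linewidth=200,precision=0,suppress=True)
red=a[...,0]-np.maximum(a[...,1],a[...,2]); print(red[187:199,326:341])
br=a.min(-1); print(br[187:200,326:341])
yh=np.array([.1452,.9894,0])
def c(w,r0,r1,c0,c1,z):
    w=np.clip(w[r0:r1,c0:c1],0,None); v,u=np.mgrid[r0:r1,c0:c1]
    U,V=(w*u).sum()/w.sum(),(w*v).sum()/w.sum(); X=world(p,U,V,z=z); return U.round(2),V.round(2),X.round(4),(X@yh).round(4)
print('red',c(red-25,188,196,329,340,.034)); 
for r in range(189,196): print(r,c(red-25,r,r+1,329,340,.034))
b=br-np.minimum(br[:,329:330],br[:,337:338])
for r in(193,194,195,196): print('ptr',r,c(br-br[r,329:337].min()-3,r,r+1,329,337,.036))
E
```

```text
[[  3.   2.   0.  -1.  -2.  -2.   0.   4.   4.   4.   4.   3.   1.   2.   1.]
 [  2.   1.   1.  -1.  -2.  -2.   1.   6.  10.   6.   3.   0.   0.   3.   4.]
 [  2.   2.   2.   0.   3.  10.  16.  28.  38.  20.   5.   1.   0.   3.   5.]
 [ -0.  -0.  -0.   3.  23.  49.  64.  74.  79.  56.  29.  12.   3.   2.   5.]
 [  0.  -1.  -2.   8.  54.  95. 106. 106. 107. 100.  82.  49.  13.   0.   1.]
 [  0.  -0.  -2.  15.  69. 108. 115. 113. 115. 116. 111.  77.  24.   1.   0.]
 [ -1.  -1.  -2.  14.  63.  97. 100. 102. 110. 115. 111.  75.  19.  -2.  -2.]
 [  1.  -3.  -2.   9.  39.  55.  57.  62.  80.  96.  92.  57.  12.  -1.  -1.]
 [ 18.  -1.  -2.  -0.   9.  14.  15.  22.  35.  46.  45.  24.   4.  -1.  -0.]
 [ 46.   6.  -1.  -0.   1.   0.   2.   4.   8.  11.  12.   6.  -0.  -1.   0.]
 [ 69.  18.   2.   2.   2.   2.   3.   3.   2.   1.   1.  -1.  -1.   1.  -0.]
 [ 82.  33.   7.   4.   4.   4.   4.   4.   4.   3.   2.  -2.  -4.  -5.  -5.]]
[[104. 105. 107. 109. 111. 110. 106. 101.  94.  98. 104. 106. 107. 105. 106.]
 [ 85.  85.  90. 101. 105.  99.  90.  82.  74.  85. 102. 107. 108. 107. 104.]
 [ 44. 
[... 1221 characters left out ...]
3.57), np.float64(192.0), array([ 1., -0.,  0.]), np.float64(0.059))
193 (np.float64(333.68), np.float64(193.0), array([ 1., -0.,  0.]), np.float64(0.0583))
194 (np.float64(334.16), np.float64(194.0), array([ 1., -0.,  0.]), np.float64(0.0566))
195 (np.float64(335.21), np.float64(195.0), array([ 1., -0.,  0.]), np.float64(0.0535))
ptr 193 (np.float64(329.81), np.float64(193.0), array([ 1., -0.,  0.]), np.float64(0.0683))
ptr 194 (np.float64(331.65), np.float64(194.0), array([ 1., -0.,  0.]), np.float64(0.0631))
ptr 195 (np.float64(332.25), np.float64(195.0), array([ 1., -0.,  0.]), np.float64(0.0611))
ptr 196 (np.float64(331.93), np.float64(196.0), array([ 1., -0.,  0.]), np.float64(0.0615))
```

{"fn": "step_arm", "kwargs": {
  "plan": [
    {"dx": 0.405, "dy": -0.109, "dz": 0, "rx": 0, "ry": 0, "rz": 0, "claw": 0},
    {"dx": 0.405, "dy": -0.109, "dz": 0, "rx": 0, "ry": 0, "rz": 0, "claw": 0},
    {"dx": 0.405, "dy": -0.109, "dz": 0, "rx": 0, "ry": 0, "rz": 0, "claw": 0},
    {"dx": 0.405, "dy": -0.109, "dz": 0, "rx": 0, "ry": 0, "rz": 0, "claw": 0},
    {"dx": 0.405, "dy": -0.109, "dz": 0, "rx": 0, "ry": 0, "rz": 0, "claw": 0},
    {"dx": 0.405, "dy": -0.109, "dz": 0, "rx": 0, "ry": 0, "rz": 0, "claw": 0},
    {"dx": 0.405, "dy": -0.109, "dz": 0, "rx": 0, "ry": 0, "rz": 0, "claw": 0},
    {"dx": 0.405, "dy": -0.109, "dz": 0, "rx": 0, "ry": 0, "rz": 0, "claw": 0},
    {"dx": 0.405, "dy": -0.109, "dz": 0, "rx": 0, "ry": 0, "rz": 0, "claw": 0},
    {"dx": 0, "dy": 0, "dz": 0, "rx": 0, "ry": 0, "rz": 0, "claw": 0}
  ]
}}

```text
time_s: 17.1
ee_pos: [0.5677, -0.0196, 0.2197]
eef_rot: [-3.141, -0.0, 0.752]
force: [0.5, -1.3, 0.5]
grip_width: 0.094
grip_force: 0.0
```

{"fn": "step_arm", "kwargs": {
  "plan": [
    {"dx": 0, "dy": 0, "dz": 0, "rx": 0, "ry": 0, "rz": 0, "claw": 0},
    {"dx": 0, "dy": 0, "dz": 0, "rx": 0, "ry": 0, "rz": 0, "claw": 0}
  ]
}}

```text
time_s: 17.3
ee_pos: [0.5659, -0.0241, 0.2201]
eef_rot: [-3.141, 0.0, 0.748]
force: [0.9, -0.0, 0.6]
grip_width: 0.094
grip_force: 0.0
```

{"fn": "step_arm", "kwargs": {
  "plan": [
    {"dx": 0, "dy": 0, "dz": 0.25, "rx": 0, "ry": 0, "rz": 0, "claw": 0},
    {"dx": 0, "dy": 0, "dz": 0.25, "rx": 0, "ry": 0, "rz": 0, "claw": 0},
    {"dx": 0, "dy": 0, "dz": 0.25, "rx": 0, "ry": 0, "rz": 0, "claw": 0},
    {"dx": 0, "dy": 0, "dz": 0.23, "rx": 0, "ry": 0, "rz": 0, "claw": 0},
    {"dx": 0, "dy": 0, "dz": 0, "rx": 0, "ry": 0, "rz": 0, "claw": 0},
    {"dx": 0, "dy": 0, "dz": 0, "rx": 0, "ry": 0, "rz": 0, "claw": 0},
    {"dx": 0, "dy": 0, "dz": 0, "rx": 0, "ry": 0, "rz": 0, "claw": 0}
  ]
}}

```text
time_s: 18.0
ee_pos: [0.5669, -0.0239, 0.1238]
eef_rot: [3.14, -0.001, 0.748]
force: [0.8, -0.6, 1.1]
grip_width: 0.0941
grip_force: 0.0
```

{"fn": "step_arm", "kwargs": {
  "plan": [
    {"dx": 0, "dy": 0, "dz": 0, "rx": 0, "ry": 0, "rz": 0, "claw": 1},
    {"dx": 0, "dy": 0, "dz": 0, "rx": 0, "ry": 0, "rz": 0, "claw": 1},
    {"dx": 0, "dy": 0, "dz": 0, "rx": 0, "ry": 0, "rz": 0, "claw": 1},
    {"dx": 0, "dy": 0, "dz": 0, "rx": 0, "ry": 0, "rz": 0, "claw": 1},
    {"dx": 0, "dy": 0, "dz": 0, "rx": 0, "ry": 0, "rz": 0, "claw": 1},
    {"dx": 0, "dy": 0, "dz": 0, "rx": 0, "ry": 0, "rz": 0, "claw": 1},
    {"dx": 0, "dy": 0, "dz": 0, "rx": 0, "ry": 0, "rz": 0, "claw": 1},
    {"dx": 0, "dy": 0, "dz": 0, "rx": 0, "ry": 0, "rz": 0, "claw": 1}
  ]
}}

```text
time_s: 18.8
ee_pos: [0.5663, -0.0233, 0.1221]
eef_rot: [-3.141, 0.0, 0.748]
force: [-0.6, 1.3, -0.6]
grip_width: 0.0506
grip_force: 19.9
```

```bash
python3 s.py
```

```text
[ 0.5663 -0.0233  0.1221] [-3.1415e+00  1.0000e-04  7.4830e-01] [-0.106  0.437  1.58   0.     1.125  0.717] [-0.6  1.3 -0.6] [0.05 0.08 0.02]
```

{"fn": "step_arm", "kwargs": {
  "plan": [
    {"dx": -0.0078, "dy": 0.0063, "dz": 0, "rx": 0, "ry": 0, "rz": 0, "claw": 1},
    {"dx": -0.0078, "dy": 0.0063, "dz": 0, "rx": 0, "ry": 0, "rz": 0, "claw": 1},
    {"dx": 0, "dy": 0, "dz": 0, "rx": 0, "ry": 0, "rz": 0, "claw": 1},
    {"dx": 0, "dy": 0, "dz": 0, "rx": 0, "ry": 0, "rz": 0, "claw": 1},
    {"dx": 0, "dy": 0, "dz": 0, "rx": 0, "ry": 0, "rz": 0, "claw": 1}
  ]
}}

```text
time_s: 19.3
ee_pos: [0.566, -0.0252, 0.1221]
eef_rot: [-3.141, -0.0, 0.748]
force: [0.5, 3.3, 0.6]
grip_width: 0.0504
grip_force: 19.9
```

```bash
python3 s.py
```

```text
[ 0.566  -0.0252  0.1221] [-3.1414e+00 -1.0000e-04  7.4820e-01] [-0.109  0.436  1.58   0.     1.125  0.713] [0.5 3.3 0.6] [0.76 0.09 0.03]
```

{"fn": "step_arm", "kwargs": {
  "plan": [
    {"dx": 0, "dy": 0, "dz": 0, "rx": 0, "ry": 0, "rz": 0, "claw": 0},
    {"dx": 0, "dy": 0, "dz": 0, "rx": 0, "ry": 0, "rz": 0, "claw": 0},
    {"dx": 0, "dy": 0, "dz": 0, "rx": 0, "ry": 0, "rz": 0, "claw": 0},
    {"dx": 0, "dy": 0, "dz": 0, "rx": 0, "ry": 0, "rz": 0, "claw": 0},
    {"dx": 0, "dy": 0, "dz": 0, "rx": 0, "ry": 0, "rz": 0, "claw": 0},
    {"dx": 0, "dy": 0, "dz": -0.3, "rx": 0, "ry": 0, "rz": 0, "claw": 0},
    {"dx": 0, "dy": 0, "dz": -0.4, "rx": 0, "ry": 0, "rz": 0, "claw": 0},
    {"dx": 0, "dy": 0, "dz": -0.3, "rx": 0, "ry": 0, "rz": 0, "claw": 0}
  ]
}}

```text
time_s: 20.1
ee_pos: [0.5662, -0.0254, 0.2243]
eef_rot: [3.141, -0.001, 0.748]
force: [0.2, -0.3, 0.2]
grip_width: 0.0938
grip_force: 0.0
```

{"fn": "step_arm", "kwargs": {
  "plan": [
    {"dx": -0.405, "dy": 0.109, "dz": 0, "rx": 0, "ry": 0, "rz": 0, "claw": 0.3},
    {"dx": -0.405, "dy": 0.109, "dz": 0, "rx": 0, "ry": 0, "rz": 0, "claw": 0.3},
    {"dx": -0.405, "dy": 0.109, "dz": 0, "rx": 0, "ry": 0, "rz": 0, "claw": 0.3},
    {"dx": -0.405, "dy": 0.109, "dz": 0, "rx": 0, "ry": 0, "rz": 0, "claw": 0.3},
    {"dx": -0.405, "dy": 0.109, "dz": 0, "rx": 0, "ry": 0, "rz": 0, "claw": 0.3},
    {"dx": -0.405, "dy": 0.109, "dz": 0, "rx": 0, "ry": 0, "rz": 0, "claw": 0.3},
    {"dx": -0.405, "dy": 0.109, "dz": 0, "rx": 0, "ry": 0, "rz": 0, "claw": 0.3},
    {"dx": -0.405, "dy": 0.109, "dz": 0, "rx": 0, "ry": 0, "rz": 0, "claw": 0.3}
  ]
}}

```text
time_s: 20.9
ee_pos: [0.3868, -0.311, 0.2223]
eef_rot: [3.141, 0.0, 0.748]
force: [0.5, -0.0, 0.4]
grip_width: 0.0662
grip_force: 0.0
```

```bash
cat > al.py <<'E'
from n import *
I=[]
for k in range(6): p=shot('top'); I.append(p['img'].astype(float))
a=np.mean(I,0); np.save('al.npy',a); np.set_printoptions(linewidth=200,precision=0,suppress=True)
red=a[...,0]-np.maximum(a[...,1],a[...,2]); print(red[189:197,326:341])
br=a.min(-1); print(br[191:199,326:341])
yh=np.array([.1452,.9894,0])
for r in(194,195,196):
    w=br[r,330:336]; w=np.clip(w-min(w[0],w[-1]),0,None); U=(w*np.arange(330,336)).sum()/w.sum(); X=world(p,U,r,z=.036); print('ptr',r,round(U,2),X*1000,(X@yh*1000).round(1))
p,C,o=meas('top',T,0)
for k in o: print(k,o[k][1],(o[k][1]@yh*1000).round(1)) if k!='carr' else 0
E
python3 al.py; python3 s.py
```

```text
[[  2.   2.   1.   2.   3.   9.  16.  30.  38.  19.   4.   1.   0.   3.   5.]
 [ -1.   0.  -1.   3.  23.  52.  64.  75.  79.  56.  30.  12.   4.   2.   4.]
 [ -1.   0.  -2.  10.  54.  95. 107. 108. 109. 101.  83.  49.  14.   1.   2.]
 [  0.  -1.  -1.  14.  68. 109. 117. 116. 117. 118. 112.  78.  24.  -0.  -0.]
 [ -3.  -2.  -2.  15.  64.  99. 105. 102. 105. 115. 114.  76.  20.  -2.   0.]
 [  7.  -2.  -2.   9.  39.  64.  63.  60.  69.  90.  92.  58.  13.  -2.   0.]
 [ 39.   9.  -4.  -0.   9.  19.  18.  17.  23.  40.  48.  26.   4.  -1.  -0.]
 [ 72.  26.  -2.  -2.  -1.   0.   2.   3.   4.   9.  12.   6.  -0.  -1.   0.]]
[[23. 26. 28. 26. 17.  4.  2.  2.  1.  5. 14. 27. 41. 58. 66.]
 [18. 23. 29. 29. 18.  1.  0.  0.  0.  0.  2.  9. 21. 32. 36.]
 [13. 21. 27. 25. 14.  3.  4. 12. 10.  6.  4. 14. 22. 27. 28.]
 [12. 15. 20. 22. 11.  5. 24. 37. 30. 12.  6. 17. 26. 30. 30.]
 [10. 13. 12. 16. 10. 14. 36. 52. 42. 15.  7. 19. 28. 31. 31.]
 [ 3. 10. 14. 16. 16. 22. 41. 48. 35. 14. 12. 18. 28. 32. 32.]
 [ 2. 15. 26. 36. 37. 39. 47. 50. 36. 20. 15. 17. 20. 24. 25.]
 [ 3. 19. 36. 47. 48. 48. 49. 48. 41. 36. 34. 31. 24. 17. 14.]]
ptr 194 333.13 [620. -31.  36.] 59.3
ptr 195 333.06 [617. -31.  36.] 59.0
ptr 196 332.66 [615. -30.  36.] 59.6
barrel [ 1. -0.  0.] 60.4
ring [ 1. -0.  0.] 68.8
red[333.53, 192.11] [ 1. -0.  0.] 59.0
red[325.17, 197.78] [ 1. -0.  0.] 78.2
lug[333.53, 192.11] [ 1. -0.  0.] 58.6
lug[325.17, 197.78] [ 1. -0.  0.] 76.4
post[287.5, 225.71] [1. 0. 0.] 156.7
blue[395.51, 202.69] [ 1. -0.  0.] -105.3
[ 0.3885 -0.3088  0.2221] [ 3.1416e+00 -1.0000e-04  7.4950e-01] [-0.745  0.18   1.67   0.     1.291  0.076] [ 0.5 -0.3  0.5] [ 0.01 -0.04 -0.02]
```

{"fn": "step_arm", "kwargs": {
  "plan": [
    {"dx": 0, "dy": 0, "dz": 0, "rx": 0, "ry": 0, "rz": -0.091, "claw": 0.3},
    {"dx": 0, "dy": 0, "dz": 0, "rx": 0, "ry": 0, "rz": -0.091, "claw": 0.3},
    {"dx": 0, "dy": 0, "dz": 0, "rx": 0, "ry": 0, "rz": -0.091, "claw": 0.3},
    {"dx": 0, "dy": 0, "dz": 0, "rx": 0, "ry": 0, "rz": -0.091, "claw": 0.3},
    {"dx": 0, "dy": 0, "dz": 0, "rx": 0, "ry": 0, "rz": -0.091, "claw": 0.3},
    {"dx": 0, "dy": 0, "dz": 0, "rx": 0, "ry": 0, "rz": -0.091, "claw": 0.3},
    {"dx": 0, "dy": 0, "dz": 0, "rx": 0, "ry": 0, "rz": -0.091, "claw": 0.3},
    {"dx": 0, "dy": 0, "dz": 0, "rx": 0, "ry": 0, "rz": -0.091, "claw": 0.3},
    {"dx": 0, "dy": 0, "dz": 0, "rx": 0, "ry": 0, "rz": -0.091, "claw": 0.3},
    {"dx": 0, "dy": 0, "dz": 0, "rx": 0, "ry": 0, "rz": -0.091, "claw": 0.3}
  ]
}}

```text
time_s: 22.25
ee_pos: [0.3886, -0.3087, 0.2221]
eef_rot: [3.142, -0.0, 2.185]
force: [-0.4, -0.1, 0.4]
grip_width: 0.066
grip_force: 0.0
```

{"fn": "step_arm", "kwargs": {
  "plan": [
    {"dx": 0, "dy": 0, "dz": 0, "rx": 0, "ry": 0, "rz": -0.091, "claw": 0.3},
    {"dx": 0, "dy": 0, "dz": 0, "rx": 0, "ry": 0, "rz": -0.091, "claw": 0.3},
    {"dx": 0, "dy": 0, "dz": 0, "rx": 0, "ry": 0, "rz": -0.089, "claw": 0.3},
    {"dx": 0.081, "dy": 0.404, "dz": 0, "rx": 0, "ry": 0, "rz": 0, "claw": 0.3},
    {"dx": 0.081, "dy": 0.404, "dz": 0, "rx": 0, "ry": 0, "rz": 0, "claw": 0.3},
    {"dx": 0.081, "dy": 0.404, "dz": 0, "rx": 0, "ry": 0, "rz": 0, "claw": 0.3},
    {"dx": 0.081, "dy": 0.404, "dz": 0, "rx": 0, "ry": 0, "rz": 0, "claw": 0.3},
    {"dx": 0.081, "dy": 0.404, "dz": 0, "rx": 0, "ry": 0, "rz": 0, "claw": 0.3}
  ]
}}

```text
time_s: 23.05
ee_pos: [0.4572, -0.1128, 0.2223]
eef_rot: [3.141, 0.0, 2.605]
force: [1.2, -0.6, -0.0]
grip_width: 0.0656
grip_force: 0.0
```

{"fn": "step_arm", "kwargs": {
  "plan": [
    {"dx": 0.081, "dy": 0.404, "dz": 0, "rx": 0, "ry": 0, "rz": 0, "claw": 0.3},
    {"dx": 0.081, "dy": 0.404, "dz": 0, "rx": 0, "ry": 0, "rz": 0, "claw": 0.3},
    {"dx": 0.081, "dy": 0.404, "dz": 0, "rx": 0, "ry": 0, "rz": 0, "claw": 0.3},
    {"dx": 0.081, "dy": 0.404, "dz": 0, "rx": 0, "ry": 0, "rz": 0, "claw": 0.3},
    {"dx": 0.081, "dy": 0.404, "dz": 0, "rx": 0, "ry": 0, "rz": 0, "claw": 0.3},
    {"dx": 0, "dy": 0, "dz": 0, "rx": 0, "ry": 0, "rz": 0, "claw": 0.3},
    {"dx": 0, "dy": 0, "dz": 0, "rx": 0, "ry": 0, "rz": 0, "claw": 0.3},
    {"dx": 0, "dy": 0, "dz": 0, "rx": 0, "ry": 0, "rz": 0, "claw": 0.3}
  ]
}}

```text
time_s: 23.85
ee_pos: [0.5252, 0.0785, 0.2221]
eef_rot: [-3.141, -0.0, 2.604]
force: [-0.7, -0.6, 0.8]
grip_width: 0.0657
grip_force: 0.0
```

```bash
python3 s.py
```

```text
[0.5252 0.0785 0.2221] [-3.1413e+00 -1.0000e-04  2.6036e+00] [ 0.079  0.258  1.575 -0.     1.309 -0.953] [-0.7 -0.6  0.8] [ 0.01 -0.18  0.02]
```

{"fn": "step_arm", "kwargs": {
  "plan": [
    {"dx": 0.003, "dy": 0.011, "dz": 0.3, "rx": 0, "ry": 0, "rz": 0, "claw": 0.3},
    {"dx": 0, "dy": 0, "dz": 0.3, "rx": 0, "ry": 0, "rz": 0, "claw": 0.3},
    {"dx": 0, "dy": 0, "dz": 0.3, "rx": 0, "ry": 0, "rz": 0, "claw": 0.3},
    {"dx": 0, "dy": 0, "dz": 0.28, "rx": 0, "ry": 0, "rz": 0, "claw": 0.3},
    {"dx": 0, "dy": 0, "dz": 0, "rx": 0, "ry": 0, "rz": 0, "claw": 0.3},
    {"dx": 0, "dy": 0, "dz": 0, "rx": 0, "ry": 0, "rz": 0, "claw": 0.3}
  ]
}}

```text
time_s: 24.45
ee_pos: [0.5259, 0.0792, 0.105]
eef_rot: [3.142, 0.0, 2.602]
force: [0.2, 0.7, 0.2]
grip_width: 0.0659
grip_force: 0.0
```

{"fn": "step_arm", "kwargs": {
  "plan": [
    {"dx": 0, "dy": 0, "dz": 0, "rx": 0, "ry": 0, "rz": 0, "claw": 1},
    {"dx": 0, "dy": 0, "dz": 0, "rx": 0, "ry": 0, "rz": 0, "claw": 1},
    {"dx": 0, "dy": 0, "dz": 0, "rx": 0, "ry": 0, "rz": 0, "claw": 1},
    {"dx": 0, "dy": 0, "dz": 0, "rx": 0, "ry": 0, "rz": 0, "claw": 1},
    {"dx": 0, "dy": 0, "dz": 0, "rx": 0, "ry": 0, "rz": 0, "claw": 1},
    {"dx": 0, "dy": 0, "dz": 0, "rx": 0, "ry": 0, "rz": 0, "claw": 1},
    {"dx": 0, "dy": 0, "dz": 0, "rx": 0, "ry": 0, "rz": 0, "claw": 1},
    {"dx": 0, "dy": 0, "dz": 0, "rx": 0, "ry": 0, "rz": 0, "claw": 1}
  ],
  "grip_force": 8
}}

```text
time_s: 25.25
ee_pos: [0.5258, 0.0799, 0.1041]
eef_rot: [3.141, 0.0, 2.603]
force: [0.4, 0.4, 0.0]
grip_width: 0.0138
grip_force: 8.0
```

```bash
python3 s.py
```

```text
[0.5258 0.0799 0.1041] [3.1414 0.     2.6033] [ 0.082  0.39   1.696  0.     1.056 -0.951] [0.4 0.4 0. ] [ 0.22 -0.23 -0.07]
```

Gripped with almost no net force. Swinging the lever closed along the arc.

{"fn": "step_arm", "kwargs": {
  "plan": [
    {"dx": -0.001, "dy": 0.0354, "dz": 0, "rx": 0, "ry": 0, "rz": 0.0376, "claw": 1},
    {"dx": -0.001, "dy": 0.0354, "dz": 0, "rx": 0, "ry": 0, "rz": 0.0376, "claw": 1},
    {"dx": -0.001, "dy": 0.0354, "dz": 0, "rx": 0, "ry": 0, "rz": 0.0376, "claw": 1},
    {"dx": -0.001, "dy": 0.0354, "dz": 0, "rx": 0, "ry": 0, "rz": 0.0376, "claw": 1},
    {"dx": -0.001, "dy": 0.0354, "dz": 0, "rx": 0, "ry": 0, "rz": 0.0376, "claw": 1},
    {"dx": -0.001, "dy": 0.0354, "dz": 0, "rx": 0, "ry": 0, "rz": 0.0376, "claw": 1},
    {"dx": -0.001, "dy": 0.0354, "dz": 0, "rx": 0, "ry": 0, "rz": 0.0376, "claw": 1}
  ]
}}

```text
time_s: 25.95
ee_pos: [0.5421, 0.0984, 0.1041]
eef_rot: [-3.141, -0.001, 2.188]
force: [-3.6, 2.0, 2.0]
grip_width: 0.0135
grip_force: 8.0
```

{"fn": "step_arm", "kwargs": {
  "plan": [
    {"dx": -0.001, "dy": 0.0354, "dz": 0, "rx": 0, "ry": 0, "rz": 0.0376, "claw": 1},
    {"dx": -0.001, "dy": 0.0354, "dz": 0, "rx": 0, "ry": 0, "rz": 0.0376, "claw": 1},
    {"dx": -0.001, "dy": 0.0354, "dz": 0, "rx": 0, "ry": 0, "rz": 0.0376, "claw": 1},
    {"dx": -0.001, "dy": 0.0354, "dz": 0, "rx": 0, "ry": 0, "rz": 0.0376, "claw": 1},
    {"dx": -0.001, "dy": 0.0354, "dz": 0, "rx": 0, "ry": 0, "rz": 0.0376, "claw": 1},
    {"dx": -0.001, "dy": 0.0354, "dz": 0, "rx": 0, "ry": 0, "rz": 0.0376, "claw": 1},
    {"dx": -0.001, "dy": 0.0354, "dz": 0, "rx": 0, "ry": 0, "rz": 0.0376, "claw": 1}
  ]
}}

```text
time_s: 26.65
ee_pos: [0.5648, 0.1086, 0.1042]
eef_rot: [-3.141, -0.001, 1.774]
force: [-3.3, 4.5, 2.6]
grip_width: 0.0139
grip_force: 8.0
```

{"fn": "step_arm", "kwargs": {
  "plan": [
    {"dx": -0.001, "dy": 0.0354, "dz": 0, "rx": 0, "ry": 0, "rz": 0.0376, "claw": 1},
    {"dx": -0.001, "dy": 0.0354, "dz": 0, "rx": 0, "ry": 0, "rz": 0.0376, "claw": 1},
    {"dx": -0.001, "dy": 0.0354, "dz": 0, "rx": 0, "ry": 0, "rz": 0.0376, "claw": 1},
    {"dx": -0.001, "dy": 0.0354, "dz": 0, "rx": 0, "ry": 0, "rz": 0.0376, "claw": 1},
    {"dx": -0.001, "dy": 0.0354, "dz": 0, "rx": 0, "ry": 0, "rz": 0.0376, "claw": 1},
    {"dx": 0, "dy": 0, "dz": 0, "rx": 0, "ry": 0, "rz": 0, "claw": 1},
    {"dx": 0, "dy": 0, "dz": 0, "rx": 0, "ry": 0, "rz": 0, "claw": 1}
  ]
}}

```text
time_s: 27.35
ee_pos: [0.5827, 0.1098, 0.1043]
eef_rot: [3.141, -0.001, 1.481]
force: [0.8, 6.6, 0.9]
grip_width: 0.014
grip_force: 8.0
```

```bash
python3 s.py
```

```text
[0.5827 0.1098 0.1043] [ 3.1414e+00 -1.5000e-03  1.4813e+00] [0.124 0.511 1.514 0.002 1.116 0.213] [0.8 6.6 0.9] [ 1.24 -0.05 -0.07]
```

{"fn": "step_arm", "kwargs": {
  "plan": [
    {"dx": -0.001, "dy": 0.02, "dz": 0, "rx": 0, "ry": 0, "rz": 0.018, "claw": 1},
    {"dx": -0.001, "dy": 0.02, "dz": 0, "rx": 0, "ry": 0, "rz": 0.018, "claw": 1},
    {"dx": 0, "dy": 0, "dz": 0, "rx": 0, "ry": 0, "rz": 0, "claw": 1},
    {"dx": 0, "dy": 0, "dz": 0, "rx": 0, "ry": 0, "rz": 0, "claw": 1}
  ]
}}

```text
time_s: 27.75
ee_pos: [0.5865, 0.1093, 0.1043]
eef_rot: [-3.141, -0.002, 1.425]
force: [-1.4, 7.7, 1.1]
grip_width: 0.0141
grip_force: 8.0
```

```bash
python3 s.py
```

```text
[0.5865 0.1093 0.1043] [-3.1413e+00 -1.5000e-03  1.4249e+00] [0.122 0.519 1.502 0.002 1.12  0.267] [-1.4  7.7  1.1] [ 1.34  0.16 -0.05]
```

{"fn": "step_arm", "kwargs": {
  "plan": [
    {"dx": -0.01, "dy": 0.01, "dz": 0, "rx": 0, "ry": 0, "rz": 0, "claw": 1},
    {"dx": 0, "dy": 0.01, "dz": 0, "rx": 0, "ry": 0, "rz": 0, "claw": 1},
    {"dx": 0, "dy": 0, "dz": 0, "rx": 0, "ry": 0, "rz": 0, "claw": 1},
    {"dx": 0, "dy": 0, "dz": 0, "rx": 0, "ry": 0, "rz": 0, "claw": 1}
  ],
  "grip_force": 15
}}

```text
time_s: 28.15
ee_pos: [0.5871, 0.1091, 0.1042]
eef_rot: [-3.138, -0.002, 1.425]
force: [-10.2, 14.3, 7.3]
grip_width: 0.0138
grip_force: 15.0
```

```bash
python3 s.py
```

```text
[0.5871 0.1091 0.1042] [-3.1382e+00 -2.4000e-03  1.4254e+00] [0.121 0.522 1.498 0.004 1.124 0.265] [-10.2  14.3   7.3] [ 2.5   1.88 -0.09]
```

{"fn": "step_arm", "kwargs": {
  "plan": [
    {"dx": 0, "dy": 0, "dz": 0, "rx": 0, "ry": 0, "rz": 0, "claw": 0.5},
    {"dx": 0, "dy": 0, "dz": 0, "rx": 0, "ry": 0, "rz": 0, "claw": 0.4},
    {"dx": 0, "dy": 0, "dz": 0, "rx": 0, "ry": 0, "rz": 0, "claw": 0.4},
    {"dx": 0, "dy": 0, "dz": -0.3, "rx": 0, "ry": 0, "rz": 0, "claw": 0},
    {"dx": 0, "dy": 0, "dz": -0.4, "rx": 0, "ry": 0, "rz": 0, "claw": 0},
    {"dx": 0, "dy": 0, "dz": -0.45, "rx": 0, "ry": 0, "rz": 0, "claw": 0}
  ]
}}

```text
time_s: 28.75
ee_pos: [0.588, 0.1066, 0.2197]
eef_rot: [-3.14, 0.001, 1.424]
force: [0.7, 0.6, -0.1]
grip_width: 0.0584
grip_force: 0.0
```

{"fn": "step_arm", "kwargs": {
  "plan": [
    {"dx": -0.445, "dy": -0.137, "dz": 0, "rx": 0, "ry": 0, "rz": 0, "claw": 0},
    {"dx": -0.445, "dy": -0.137, "dz": 0, "rx": 0, "ry": 0, "rz": 0, "claw": 0},
    {"dx": -0.445, "dy": -0.137, "dz": 0, "rx": 0, "ry": 0, "rz": 0, "claw": 0},
    {"dx": -0.445, "dy": -0.137, "dz": 0, "rx": 0, "ry": 0, "rz": 0, "claw": 0},
    {"dx": -0.445, "dy": -0.137, "dz": 0, "rx": 0, "ry": 0, "rz": 0, "claw": 0},
    {"dx": -0.445, "dy": -0.137, "dz": 0, "rx": 0, "ry": 0, "rz": 0, "claw": 0},
    {"dx": -0.445, "dy": -0.137, "dz": 0, "rx": 0, "ry": 0, "rz": 0, "claw": 0},
    {"dx": -0.445, "dy": -0.137, "dz": 0, "rx": 0, "ry": 0, "rz": 0, "claw": 0},
    {"dx": -0.445, "dy": -0.137, "dz": 0, "rx": 0, "ry": 0, "rz": 0, "claw": 0},
    {"dx": -0.445, "dy": -0.137, "dz": 0, "rx": 0, "ry": 0, "rz": 0, "claw": 0}
  ]
}}

```text
time_s: 29.75
ee_pos: [0.3868, -0.3151, 0.2194]
eef_rot: [3.141, 0.0, 1.424]
force: [0.8, -0.4, -0.2]
grip_width: 0.0939
grip_force: 0.0
```

{"fn": "step_arm", "kwargs": {
  "plan": [
    {"dx": 0, "dy": 0, "dz": 0, "rx": 0, "ry": 0, "rz": 0.086, "claw": 0},
    {"dx": 0, "dy": 0, "dz": 0, "rx": 0, "ry": 0, "rz": 0.086, "claw": 0},
    {"dx": 0, "dy": 0, "dz": 0, "rx": 0, "ry": 0, "rz": 0.086, "claw": 0},
    {"dx": 0, "dy": 0, "dz": 0, "rx": 0, "ry": 0, "rz": 0.086, "claw": 0},
    {"dx": 0, "dy": 0, "dz": 0, "rx": 0, "ry": 0, "rz": 0.086, "claw": 0}
  ]
}}

```text
time_s: 30.25
ee_pos: [0.3879, -0.3136, 0.2192]
eef_rot: [3.141, 0.0, 0.743]
force: [0.0, -0.2, -0.8]
grip_width: 0.0939
grip_force: 0.0
```

```bash
python3 al.py; python3 s.py; python3 - <<'E'
import numpy as np,cv2
a=np.load('al.npy').clip(0,255).astype(np.uint8)
cv2.imwrite('pics/e.png',cv2.convertScaleAbs(cv2.resize(a[175:230,275:375],None,fx=8,fy=8,interpolation=cv2.INTER_CUBIC)[:,:,::-1],alpha=1.8))
E
```

```text
[[  1.   2.   2.   1.   3.  10.  16.  30.  38.  20.   4.   0.   1.   3.   5.]
 [ -0.   0.  -1.   3.  23.  52.  64.  75.  79.  56.  30.  12.   4.   2.   4.]
 [  0.  -1.  -2.  10.  54.  95. 107. 109. 110. 102.  84.  50.  14.   0.   2.]
 [  0.  -1.  -2.  15.  68. 109. 118. 117. 117. 119. 112.  78.  25.   0.  -0.]
 [ -1.  -1.  -1.  15.  64. 100. 106. 101. 104. 115. 113.  76.  21.  -1.  -1.]
 [  7.  -3.  -3.   8.  40.  66.  67.  60.  68.  92.  94.  57.  11.  -2.  -2.]
 [ 44.  13.  -3.  -2.  10.  18.  18.  14.  20.  41.  49.  27.   4.  -2.   2.]
 [ 85.  40.   5.  -3.  -2.   1.   0.   1.   2.   7.  12.   6.  -1.  -2.  -1.]]
[[24. 27. 28. 25. 16.  6.  1.  0.  0.  6. 14. 27. 43. 56. 65.]
 [17. 23. 29. 28. 17.  2.  0.  1.  0.  0.  4.  8. 22. 32. 36.]
 [14. 20. 27. 26. 16.  4.  2. 10. 10.  6.  3. 12. 24. 28. 27.]
 [13. 15. 19. 21. 12.  6. 17. 34. 29. 10.  6. 16. 28. 29. 30.]
 [10. 12. 11. 14. 11. 11. 33. 52. 44. 16.  5. 19. 28. 31. 32.]
 [ 3.  9. 15. 16. 16. 21. 36. 49. 39. 18.  9. 19. 27. 31. 31.]
 [ 2. 11. 28. 35. 35. 38. 45. 50. 38. 23. 17. 17. 21. 23. 24.]
 [ 1. 14. 33. 44. 46. 46. 49. 50. 43. 36. 33. 27. 22. 15. 14.]]
ptr 194 333.15 [620. -31.  36.] 59.2
ptr 195 333.2 [617. -31.  36.] 58.7
ptr 196 332.97 [615. -31.  36.] 58.8
barrel [ 1. -0.  0.] 59.3
ring [ 1. -0.  0.] 72.9
red[333.5, 192.06] [ 1. -0.  0.] 59.1
red[325.39, 197.89] [ 1. -0.  0.] 77.6
lug[333.5, 192.06] [ 1. -0.  0.] 58.7
lug[325.39, 197.89] [ 1. -0.  0.] 75.9
post[276.48, 201.45] [1. 0. 0.] 194.3
blue[395.51, 202.79] [ 1. -0.  0.] -105.3
[ 0.388  -0.3133  0.2191] [-3.1416  0.      0.7516] [-0.753  0.188  1.668 -0.     1.286  0.066] [-0.4 -0.1 -0.9] [-0.04 -0.03 -0.02]
```

View pics/e.png

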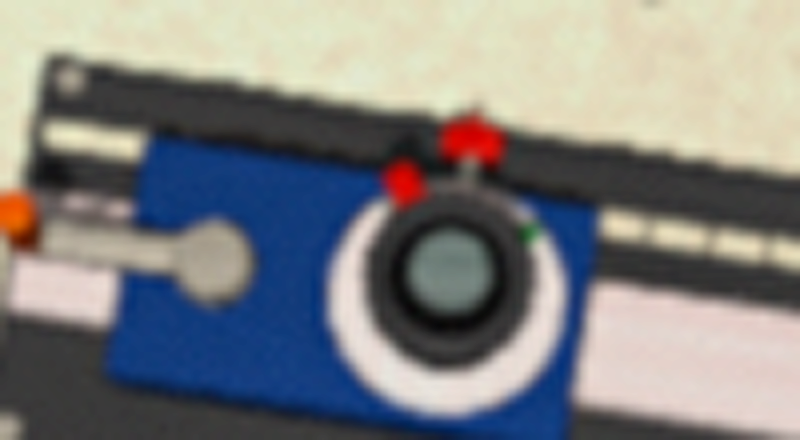

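Now clamped: the pointer tip, at crop (468,172), is in line with the red blade at (473,143), which is within about 0.3 mm. The lever lies along the rail. Next is the ring.

{"fn": "step_arm", "kwargs": {
  "plan": [
    {"dx": 0.408, "dy": -0.111, "dz": 0, "rx": 0, "ry": 0, "rz": 0, "claw": 0},
    {"dx": 0.408, "dy": -0.111, "dz": 0, "rx": 0, "ry": 0, "rz": 0, "claw": 0},
    {"dx": 0.408, "dy": -0.111, "dz": 0, "rx": 0, "ry": 0, "rz": 0, "claw": 0},
    {"dx": 0.408, "dy": -0.111, "dz": 0, "rx": 0, "ry": 0, "rz": 0, "claw": 0},
    {"dx": 0.408, "dy": -0.111, "dz": 0, "rx": 0, "ry": 0, "rz": 0, "claw": 0},
    {"dx": 0.408, "dy": -0.111, "dz": 0, "rx": 0, "ry": 0, "rz": 0, "claw": 0},
    {"dx": 0.408, "dy": -0.111, "dz": 0, "rx": 0, "ry": 0, "rz": 0, "claw": 0},
    {"dx": 0.408, "dy": -0.111, "dz": 0, "rx": 0, "ry": 0, "rz": 0, "claw": 0},
    {"dx": 0, "dy": 0, "dz": 0, "rx": 0, "ry": 0, "rz": 0, "claw": 0},
    {"dx": 0, "dy": 0, "dz": 0, "rx": 0, "ry": 0, "rz": 0, "claw": 0}
  ]
}}

```text
time_s: 31.6
ee_pos: [0.5666, -0.0256, 0.2187]
eef_rot: [-3.141, 0.001, 0.752]
force: [-0.4, 0.8, -0.3]
grip_width: 0.094
grip_force: 0.0
```

{"fn": "step_arm", "kwargs": {
  "plan": [
    {"dx": 0, "dy": 0, "dz": 0, "rx": 0, "ry": 0, "rz": 0, "claw": 0},
    {"dx": 0, "dy": 0, "dz": 0, "rx": 0, "ry": 0, "rz": 0, "claw": 0}
  ]
}}

```text
time_s: 31.8
ee_pos: [0.5662, -0.0271, 0.2193]
eef_rot: [3.141, -0.0, 0.748]
force: [-0.3, -0.3, 0.6]
grip_width: 0.0941
grip_force: 0.0
```

```bash
python3 s.py
```

```text
[ 0.5662 -0.0271  0.2193] [ 3.1414e+00 -1.0000e-04  7.4800e-01] [-0.112  0.34   1.476 -0.     1.326  0.71 ] [-0.3 -0.3  0.6] [-0.03 -0.06 -0.05]
```

{"fn": "step_arm", "kwargs": {
  "plan": [
    {"dx": 0.008, "dy": -0.01, "dz": 0.25, "rx": 0, "ry": 0, "rz": 0, "claw": 0},
    {"dx": 0, "dy": 0, "dz": 0.25, "rx": 0, "ry": 0, "rz": 0, "claw": 0},
    {"dx": 0, "dy": 0, "dz": 0.25, "rx": 0, "ry": 0, "rz": 0, "claw": 0},
    {"dx": 0, "dy": 0, "dz": 0.23, "rx": 0, "ry": 0, "rz": 0, "claw": 0},
    {"dx": 0, "dy": 0, "dz": 0, "rx": 0, "ry": 0, "rz": 0, "claw": 0},
    {"dx": 0, "dy": 0, "dz": 0, "rx": 0, "ry": 0, "rz": 0, "claw": 0}
  ]
}}

```text
time_s: 32.4
ee_pos: [0.5666, -0.0253, 0.122]
eef_rot: [3.141, -0.0, 0.748]
force: [0.6, -0.1, 0.8]
grip_width: 0.0939
grip_force: 0.0
```

{"fn": "step_arm", "kwargs": {
  "plan": [
    {"dx": 0, "dy": 0, "dz": 0, "rx": 0, "ry": 0, "rz": 0, "claw": 1},
    {"dx": 0, "dy": 0, "dz": 0, "rx": 0, "ry": 0, "rz": 0, "claw": 1},
    {"dx": 0, "dy": 0, "dz": 0, "rx": 0, "ry": 0, "rz": 0, "claw": 1},
    {"dx": 0, "dy": 0, "dz": 0, "rx": 0, "ry": 0, "rz": 0, "claw": 1},
    {"dx": 0, "dy": 0, "dz": 0, "rx": 0, "ry": 0, "rz": 0, "claw": 1},
    {"dx": 0, "dy": 0, "dz": 0, "rx": 0, "ry": 0, "rz": 0, "claw": 1},
    {"dx": 0, "dy": 0, "dz": 0, "rx": 0, "ry": 0, "rz": 0, "claw": 1},
    {"dx": 0, "dy": 0, "dz": 0, "rx": 0, "ry": 0, "rz": 0, "claw": 1}
  ],
  "grip_force": 25
}}

```text
time_s: 33.2
ee_pos: [0.5666, -0.0248, 0.1212]
eef_rot: [3.141, -0.0, 0.749]
force: [2.0, -0.6, -0.0]
grip_width: 0.0505
grip_force: 24.9
```

```bash
python3 s.py
```

```text
[ 0.5666 -0.0248  0.1212] [ 3.1411e+00 -2.0000e-04  7.4910e-01] [-0.108  0.438  1.58  -0.     1.123  0.713] [ 2.  -0.6 -0. ] [-0.35 -0.29 -0.03]
```

{"fn": "step_arm", "kwargs": {
  "plan": [
    {"dx": 0, "dy": 0, "dz": 0, "rx": 0, "ry": 0, "rz": 0.06, "claw": 1},
    {"dx": 0, "dy": 0, "dz": 0, "rx": 0, "ry": 0, "rz": 0.06, "claw": 1},
    {"dx": 0, "dy": 0, "dz": 0, "rx": 0, "ry": 0, "rz": 0.06, "claw": 1},
    {"dx": 0, "dy": 0, "dz": 0, "rx": 0, "ry": 0, "rz": 0.06, "claw": 1},
    {"dx": 0, "dy": 0, "dz": 0, "rx": 0, "ry": 0, "rz": 0.06, "claw": 1},
    {"dx": 0, "dy": 0, "dz": 0, "rx": 0, "ry": 0, "rz": 0.06, "claw": 1},
    {"dx": 0, "dy": 0, "dz": 0, "rx": 0, "ry": 0, "rz": 0.06, "claw": 1},
    {"dx": 0, "dy": 0, "dz": 0, "rx": 0, "ry": 0, "rz": 0.06, "claw": 1},
    {"dx": 0, "dy": 0, "dz": 0, "rx": 0, "ry": 0, "rz": 0.06, "claw": 1},
    {"dx": 0, "dy": 0, "dz": 0, "rx": 0, "ry": 0, "rz": 0.06, "claw": 1}
  ]
}}

```text
time_s: 34.2
ee_pos: [0.5664, -0.0241, 0.1213]
eef_rot: [-3.141, 0.0, -0.197]
force: [-0.4, 3.3, 1.6]
grip_width: 0.0507
grip_force: 25.0
```

```bash
python3 s.py
```

```text
[ 0.5664 -0.0241  0.1213] [-3.1407e+00  3.0000e-04 -1.9680e-01] [-1.080e-01  4.380e-01  1.580e+00  1.000e-03  1.124e+00  1.660e+00] [-0.4  3.3  1.6] [0.94 0.1  0.31]
```

{"fn": "step_arm", "kwargs": {
  "plan": [
    {"dx": 0, "dy": 0, "dz": 0, "rx": 0, "ry": 0, "rz": 0.05, "claw": 1},
    {"dx": 0, "dy": 0, "dz": 0, "rx": 0, "ry": 0, "rz": 0.05, "claw": 1},
    {"dx": 0, "dy": 0, "dz": 0, "rx": 0, "ry": 0, "rz": 0.05, "claw": 1},
    {"dx": 0, "dy": 0, "dz": 0, "rx": 0, "ry": 0, "rz": 0.05, "claw": 1}
  ]
}}

```text
time_s: 34.6
ee_pos: [0.5665, -0.0238, 0.1213]
eef_rot: [-3.14, 0.001, -0.51]
force: [0.9, 5.9, 1.1]
grip_width: 0.0505
grip_force: 24.9
```

```bash
python3 s.py
```

```text
[ 0.5665 -0.0238  0.1213] [-3.1402e+00  6.0000e-04 -5.1040e-01] [-0.107  0.438  1.58   0.002  1.124  1.973] [0.9 5.9 1.1] [ 1.25 -0.11 -0.02]
```

{"fn": "step_arm", "kwargs": {
  "plan": [
    {"dx": 0, "dy": 0, "dz": 0, "rx": 0, "ry": 0, "rz": 0.05, "claw": 1},
    {"dx": 0, "dy": 0, "dz": 0, "rx": 0, "ry": 0, "rz": 0.05, "claw": 1},
    {"dx": 0, "dy": 0, "dz": 0, "rx": 0, "ry": 0, "rz": 0.03, "claw": 1},
    {"dx": 0, "dy": 0, "dz": 0, "rx": 0, "ry": 0, "rz": 0, "claw": 1}
  ]
}}

```text
time_s: 35.0
ee_pos: [0.5665, -0.0235, 0.1213]
eef_rot: [-3.141, 0.001, -0.712]
force: [-0.0, 7.3, 2.3]
grip_width: 0.0513
grip_force: 25.0
```

```bash
python3 s.py
```

```text
[ 0.5665 -0.0235  0.1213] [-3.1405e+00  1.0000e-03 -7.1170e-01] [-1.070e-01  4.380e-01  1.580e+00  2.000e-03  1.124e+00  2.175e+00] [-0.   7.3  2.3] [ 1.44 -0.02  0.77]
```

{"fn": "step_arm", "kwargs": {
  "plan": [
    {"dx": 0, "dy": 0, "dz": 0, "rx": 0, "ry": 0, "rz": 0, "claw": 0},
    {"dx": 0, "dy": 0, "dz": 0, "rx": 0, "ry": 0, "rz": 0, "claw": 0},
    {"dx": 0, "dy": 0, "dz": 0, "rx": 0, "ry": 0, "rz": 0, "claw": 0},
    {"dx": 0, "dy": 0, "dz": 0, "rx": 0, "ry": 0, "rz": 0, "claw": 0},
    {"dx": 0, "dy": 0, "dz": 0, "rx": 0, "ry": 0, "rz": 0, "claw": 0},
    {"dx": 0, "dy": 0, "dz": 0, "rx": 0, "ry": 0, "rz": 0, "claw": 0},
    {"dx": 0, "dy": 0, "dz": -0.3, "rx": 0, "ry": 0, "rz": 0, "claw": 0},
    {"dx": 0, "dy": 0, "dz": -0.4, "rx": 0, "ry": 0, "rz": 0, "claw": 0},
    {"dx": 0, "dy": 0, "dz": -0.3, "rx": 0, "ry": 0, "rz": 0, "claw": 0}
  ]
}}

```text
time_s: 35.9
ee_pos: [0.5666, -0.0247, 0.2233]
eef_rot: [-3.141, -0.001, -0.712]
force: [-0.6, -0.7, 0.0]
grip_width: 0.0943
grip_force: 0.0
```

{"fn": "step_arm", "kwargs": {
  "plan": [
    {"dx": 0.056, "dy": 0.43, "dz": 0, "rx": 0, "ry": 0, "rz": 0, "claw": 0},
    {"dx": 0.056, "dy": 0.43, "dz": 0, "rx": 0, "ry": 0, "rz": 0, "claw": 0},
    {"dx": 0.056, "dy": 0.43, "dz": 0, "rx": 0, "ry": 0, "rz": 0, "claw": 0},
    {"dx": 0.056, "dy": 0.43, "dz": 0, "rx": 0, "ry": 0, "rz": 0, "claw": 0},
    {"dx": 0.056, "dy": 0.43, "dz": 0, "rx": 0, "ry": 0, "rz": 0, "claw": 0},
    {"dx": 0.056, "dy": 0.43, "dz": 0, "rx": 0, "ry": 0, "rz": 0, "claw": 0},
    {"dx": 0.056, "dy": 0.43, "dz": 0, "rx": 0, "ry": 0, "rz": 0, "claw": 0},
    {"dx": 0.056, "dy": 0.43, "dz": 0, "rx": 0, "ry": 0, "rz": 0, "claw": 0},
    {"dx": 0, "dy": 0, "dz": 0, "rx": 0, "ry": 0, "rz": 0, "claw": 0}
  ]
}}

```text
time_s: 36.8
ee_pos: [0.3734, -0.3176, 0.2212]
eef_rot: [3.141, -0.0, -0.716]
force: [0.7, 1.1, -0.3]
grip_width: 0.0945
grip_force: 0.0
```

```bash
python3 al.py|tail -12; python3 s.py; python3 - <<'E'
import numpy as np,cv2
a=np.load('al.npy').clip(0,255).astype(np.uint8)
cv2.imwrite('pics/f.png',cv2.convertScaleAbs(cv2.resize(a[175:230,275:375],None,fx=8,fy=8,interpolation=cv2.INTER_CUBIC)[:,:,::-1],alpha=1.8))
E
```

```text
[39. 44. 46. 44. 46. 48. 49. 50. 46. 39. 33. 27. 18. 12. 13.]]
ptr 194 333.28 [620. -31.  36.] 58.9
ptr 195 333.22 [617. -31.  36.] 58.6
ptr 196 332.87 [615. -30.  36.] 59.1
barrel [ 1. -0.  0.] 59.3
ring [ 1. -0.  0.] 68.5
red[333.61, 192.22] [ 1. -0.  0.] 58.8
red[340.81, 201.44] [ 1. -0.  0.] 36.3
lug[333.61, 192.22] [ 1. -0.  0.] 58.3
lug[340.81, 201.44] [ 1. -0.  0.] 37.3
post[276.48, 201.34] [1. 0. 0.] 194.3
blue[395.45, 202.74] [ 1. -0.  0.] -105.2
[ 0.3764 -0.3136  0.2212] [-3.1416 -0.     -0.71  ] [-0.77   0.167  1.688  0.     1.287  1.511] [-0.2 -1.  -0.1] [ 0.05 -0.03 -0.04]
```

View pics/f.png

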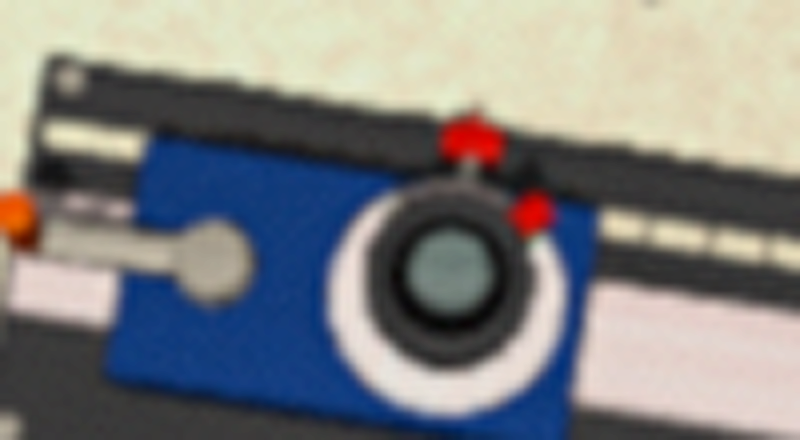

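The red lug, at crop (533,213), now covers the green dot, and the pointer is still at the red marker. A last numeric check of the lever's angle before handing in.

```bash
python3 - <<'E'
from n import *
xh=np.array([.9894,-.1452,0])
p,C,o=meas('top',T,0)
for k in o:
    if k.startswith('post'): print(k,(o[k][1]@xh*1000).round(1))
print('before',np.array([.5725,.018,0])@xh*1000)
p,C,o=meas('side',S,0)
for k in o:
    if k.startswith('post'): print('side',k,(o[k][1]@xh*1000).round(1))
print('before',np.array([.5703,.0193,0])@xh*1000, 'ring',np.array([.566,-.0252,0])@xh*1000)
E
```

```text
post[276.39, 201.39] 564.1
before 563.8179
side post[289.31, 207.12] 560.4
before 561.4524600000001 ring 563.6594399999999
```

The post is back on the same line across the rail as at the start, within about 1 mm, so the lever is fully clamped.

```bash
python3 -c "
from station import hand_in
print(hand_in())"
```

```text
the job is handed in; nothing more can be done
None
```

The job is handed in after about 37 s on the robot's clock. By the camera, the pointer is within about 0.5 mm of the red marker, the lever is swung back to its clamped stop, and the bayonet ring is locked with its lug over the green dot. The arm was clear of the rig, and no move went near the bystanders, though I did not re-check their positions.

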